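# Weigh the bracket on the spring scale

### The job

Hang the steel bracket with the window from the hook of the spring scale, easing its weight onto the spring so that the hook never jerks, bounces or is forced. Let go, wait until it hangs still, and only then press the record button on the logger box fully in and release it. Leave the bracket hanging and the other parts on the bench where they are.

Things in the scene. Friction and masses are not known exactly. Their poses are not given: they have to be found in the camera images.
- bracket: Loose steel T bracket, weight unknown (under 1 kg), standing on its foot (60 x 50 x 10 mm in x, y, z); origin at the centre of the foot's underside, z up. On it an upright plate 60 mm wide (x) and 8 mm thick (y is its normal), top edge at z = 150 mm, with a window. Grip across the 8 mm on the solid strip above the window (z 108 to 150 mm). Both ends and both faces are alike.
- eye (a point): Point of the bracket at the peak of the window's top edge, mid thickness, 99.5 mm above its underside; lies at the saddle point when hung. Axes as the bracket's. The window is 28 mm wide (x), from z = 50 mm to a roof-shaped top (two 30 degree slopes, peak at z = 100 mm) that rests on the hook.
- stand: Fixed spring scale: aluminium column 45 x 40 mm, 284 mm high, on a dark steel foot plate 110 x 130 x 12 mm (reaching 45 mm to -y and 85 mm to +y of the column's axis). Origin on the column's axis at bench height. A round 8 mm steel hook reaches out of the column along the stand's own -y axis.
- saddle (a point): Top of the hook bar in mid saddle, where the eye must rest: 115 mm from the column's axis along the stand's -y, 215 mm above the bench unloaded; moves with the hook. Axes as the stand's. Level for 20 mm along y; then the hook's end turns up 10 mm, ending 29 mm out (-y) from here; towards the column the bar also rises 10 mm. Open above.
- carriage (a joint): Downward travel of the hook, m: 0 unloaded (at its upper stop), 0.1 at the lower stop. A soft, lightly damped spring carries it and yields evenly, 1 mm for about every 0.12 N; how far down a part settles depends on its weight. Let go before the spring carries all of the weight, or pressed lower than that, it bounces.
- record (a joint): Travel of the white round record button (28 mm across) on top of the grey logger box (90 x 75 x 40 mm, fixed to the bench): 0 out, 0.006 m fully in, which takes 5 N; it springs back.
- record_top (a point): Centre of the top of the record button; press straight down.
- angle: Bystander: plain steel angle, 60 x 50 mm, 70 mm high, no window. Origin under its foot.
- enclosure: Bystander: small aluminium box, 70 x 50 x 34 mm, with two brass sockets on top, 46 mm high in all. Origin at the centre of its underside.
- collimator: Bystander: stepped brass cylinder, 48 mm across, 45 mm high. Origin at the centre of its underside.
Not all that is in view belongs to the job. Leave any turquoise look-alike of the bracket alone. What is shaped like the part that bears record but brown is not meant.

How it is judged:
By the outcome, as a careful person would: the job done as asked, in the order asked, and still so for the second after the job is handed in, with the robot touching nothing.
It also fails if it takes over 69 s, if anything falls off the work surface, if the arm or the gripper's body presses on something with over 40 N, if the wrist force passes 120 N, or if a joint passes its speed limit or range.

### The arm

A 6-joint arm with a two-finger parallel gripper is mounted at the origin on the work surface. World frame = base frame: x ahead of the robot, y to its left, z up, the work surface at z = 0. Lengths are in m, angles in rad, forces in N, time in s.
With the tool pointing down it reaches from about 0.4 to 0.825 m from the base axis. Payload 7 kg.
Tool frame: the origin (TCP) lies between the finger pads; the fingertips stand 11 mm ahead of it and the grasp point (between the pads) lies 8 mm behind it (arm.tips_ahead is the distance from the TCP to the fingertips, in m); z points along the fingers, x is the direction in which the jaws open and shut, and the axes are right-handed (so a half turn about z gives the same grasp; the last joint's range is limited). The gripper opens to 88 mm and grips with 3 to 60 N. Pads are 19 mm wide; open, the fingers measure 130 mm over their backs; the gripper's body (78 mm by 193 mm) begins 47 mm behind the grasp point.
Start: joints at [1.554, 0.359, 0.012, 0, -1.224, -0.288], TCP at [0.203, 0.644, 0.238] pointing down, gripper open.
Joint ranges: [-3.07, 3.07], [-1.43, 2.12], [-1.02, 1.25], [-3.03, 1.67], [-3.05, -0], [-3.03, 3.03]. Speed limits (rad/s): [2.39, 2.39, 3.01, 3.14, 3.14, 3.14].

### API

Orientations are given as [roll, pitch, yaw] about the fixed x, y, z axes, in that order (R = Rz(yaw) Ry(pitch) Rx(roll)).
In Python, from station import arm, optics, finder gives the robot as it stands. The module is installed in compiled form; this text tells all that it offers.
- The arm moves only by the tool apply_moves, never from a script. Its argument "increments" is one flat list of numbers, 6 for each row, row after row: the shift along the world's x, y, z in m, then the turn, a rotation vector about the world's x, y, z in rad. In form: [tx, ty, tz, rx, ry, rz, tx, ty, tz, rx, ry, rz, ...]. A call has 1 to 20 rows; each row shifts and turns the pose as measured when the row begins; what a row does not reach is not made up. A row lasts 1/12 s, in which the tool goes at most 41.7 mm and 7.16 degrees, less where a joint would pass 70% of its speed; a pose out of reach is approached as far as the arm can. A call with a gripper value outside its range is refused whole. "hand" is the closure, from 0 (fully open) to 1 (shut), set as the call begins (left out, the last holds). The fingers move at their own pace and stop on an object; "force" is the grip in N (left out, the last holds). Time passes only in rows, so rows that do not move let the fingers close. It gives the time, the measured TCP pose, the force and the opening at its end, in the units of the state.
- arm.get_state(): the state, without advancing time (a new reading comes with each control period).
- optics.grab_frame(name): name is "side" or "top"; returns the picture (400x640x3 uint8, red, green, blue); there is no depth.
- optics.camera_model(name): a dict with "fx", "fy", "cx", "cy" (pixels), "world_to_cam" (4x4, takes a point from world to camera coordinates). Camera axes: x right, y up, looking along -z (the intrinsics and any distortion apply to the point x, -y, -z); pixel columns grow to the right and rows downward; lengths in m; the calibration is good to about 2 mm. A picture is of the moment at which its call begins. camera_model takes no time and is no camera call.
- arm.job_done(): hands the job in, once; it reports no verdict.
Trained networks look in the newest picture that a camera, given by its name, has taken for a name from the list of things; names that differ only in an ending like _2 or _b are one class to them, and where a whole thing is asked for, a point or a joint stands for the part that bears it (a point fixed in the world has none). Each returns a list of dicts, best first, with "conf" (0 to 1); they miss things now and then, are a little off and sometimes report something else, mostly with a low value. They report only what shows in the picture. A call takes as long as a camera call. They do not tell look-alikes from the thing itself.
- finder.find_in(camera, name): "box" ([left, top, right, bottom] in pixels, round what is visible of it).
- finder.landmark_of(camera, name): "point" ([column, row] in pixels: a listed point, or the origin of a listed thing).
The state is a dict: "t": time; "q": joint angles; "qd": joint speeds; "joint_efforts": joint torques, N m; "eef_pos": TCP position; "ee_rot": TCP orientation; "force": force on the tool from outside, world axes, zero at the start; "moment": the same for the moment, N m; "width": finger opening in m.
Only numpy, scipy, OpenCV 4.12 (cv2) and the standard library are available. Lean on these libraries where they do the work, as an engineer would, in place of code of your own. Each camera call takes 0.05 s, during which the arm holds its last target. There are 200 camera calls.

## Working session

There is one attempt and no reset: what is moved stays moved. The work goes in short steps, Python scripts to look and compute and a tool call to move; the robot and the scene stay as the last step left them, time stands still between calls to the robot, and variables do not carry over. Pictures are saved under pics/ and viewed, about 8 in all and at most 12, crops included, and the job is handed in when it is done.

Besides the shell and the picture viewer there is one more tool, called after "Request:" as a command line: name --argument value ..., lists and objects as JSON in quotes. apply_moves: Moves the arm, as the interface text tells. Its arguments: {"type":"object","properties":{"increments":{"type":"array"},"hand":{"type":"number"},"force":{"type":"number"}},"required":["increments"]}

```bash
mkdir -p pics
cat > h.py <<'E'
import numpy as np, cv2
from station import arm, optics, finder
def ray(cam,px):
    m=optics.camera_model(cam); W=np.array(m["world_to_cam"]); R,t=W[:3,:3],W[:3,3]
    d=np.array([(px[0]-m["cx"])/m["fx"],-(px[1]-m["cy"])/m["fy"],-1.]); d=R.T@d
    return -R.T@t, d/np.linalg.norm(d)
def tri(p,q):
    (a,d),(b,e)=ray("side",p),ray("top",q)
    s=np.linalg.lstsq(np.c_[d,-e],b-a,rcond=None)[0]
    u,v=a+s[0]*d,b+s[1]*e
    return (u+v)/2,np.linalg.norm(u-v)
def atz(cam,px,z):
    c,d=ray(cam,px); return c+d*(z-c[2])/d[2]
def proj(cam,P):
    m=optics.camera_model(cam); p=np.array(m["world_to_cam"])@np.r_[P,1]
    return np.array([m["cx"]+m["fx"]*p[0]/-p[2], m["cy"]+m["fy"]*p[1]/p[2]])
E
python3 - <<'E'
from h import *
print(arm.get_state())
for c in("side","top"):
    print(optics.camera_model(c))
    cv2.imwrite(f"pics/{c}0.png",optics.grab_frame(c)[:,:,::-1])
    for n in("bracket","eye","stand","saddle","record_top"):
        print(c,n,[(np.round(r["point"],1).tolist(),round(r["conf"],2)) for r in finder.landmark_of(c,n)][:4],[(np.round(r["box"]).tolist(),round(r["conf"],2)) for r in finder.find_in(c,n)][:4] if n in("bracket","record_top") else "")
E
```

```text
{'t': 0.0, 'q': array([ 1.55407849e+00,  3.59401930e-01,  1.10885315e-02, -3.67546499e-04,
       -1.22408086e+00, -2.88088745e-01]), 'qd': array([ 9.90277306e-04,  7.18408015e-04, -1.71005039e-03, -9.24928900e-04,
       -4.36194296e-04, -5.85253440e-05]), 'joint_efforts': array([ 1.92509484e-03, -5.82718456e+01,  2.93036610e+01,  6.99671879e+00,
        6.81074336e-03, -1.57251966e-04]), 'eef_pos': array([0.20245794, 0.64344695, 0.23662271]), 'ee_rot': array([-3.14146988e+00, -1.63025343e-03, -1.87572818e+00]), 'force': array([-0.24228301,  0.80437195, -0.52197951]), 'moment': array([0.04853137, 0.02697594, 0.01999393]), 'width': 0.08777350123096994}
{'fx': 420.61668307794173, 'fy': 420.61668307794173, 'cx': 324.37158791144515, 'cy': 193.90754382992202, 'world_to_cam': array([[ 0.7046388 , -0.7093207 ,  0.01866304, -0.39926067],
       [ 0.47669079,  0.4926994 ,  0.72802005, -0.32420651],
       [-0.52559496, -0.50409467,  0.68530176, -0.91966123],
       [ 0.        ,  0.        ,  0.        ,  1.        ]])}
side bracket [([418.8, 318.3], 0.85), ([376.3, 293.1], 0.75)] [([363.0, 
[... 377 characters left out ...]
.8734731556065, 'cx': 315.13785700119183, 'cy': 196.9125941335301, 'world_to_cam': array([[ 0.0272536 , -0.99956927, -0.0108864 , -0.04452969],
       [ 0.9952285 ,  0.02611135,  0.09401296, -0.53776894],
       [-0.09368821, -0.01339665,  0.99551145, -1.14625058],
       [ 0.        ,  0.        ,  0.        ,  1.        ]])}
top bracket [([434.5, 221.0], 0.91), ([400.1, 226.8], 0.66)] [([427.0, 208.0, 463.0, 229.0], 0.76), ([388.0, 216.0, 412.0, 237.0], 0.56)]
top eye [([447.4, 220.8], 0.91), ([405.9, 227.1], 0.84)] 
top stand [([244.4, 177.8], 0.92)] 
top saddle [([272.7, 164.7], 0.79)] 
top record_top [([211.9, 236.8], 0.58), ([259.3, 264.4], 0.47)] [([257.0, 261.0, 264.0, 272.0], 0.65)]
```

View pics/side0.png

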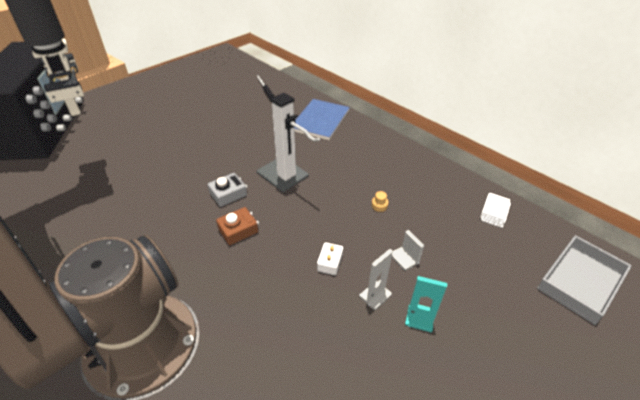

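View pics/top0.png

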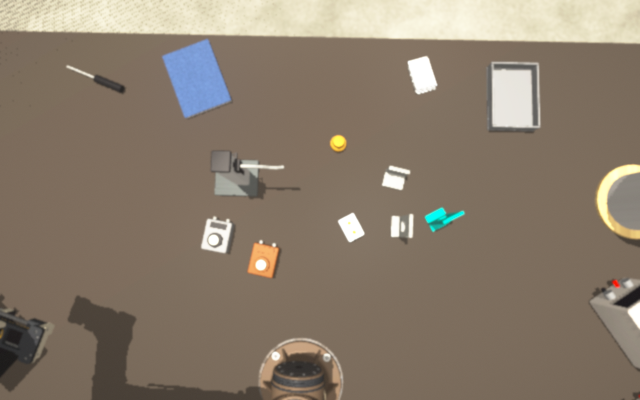

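The grey windowed bracket is at side (376,293) / top (400,227), and a turquoise look-alike is at side (424,305) / top (445,218). The grey logger is at side (225,187) / top (216,236), and a brown one is at side (236,225) / top (263,260). By colour, the job needs the grey bracket and the grey logger. I'll confirm both in one crop and triangulate.

```bash
cat > m.py <<'E'
from h import *
a=optics.grab_frame("side")[:,:,::-1]; b=optics.grab_frame("top")[:,:,::-1]
up=lambda i,x,y,w,h: cv2.resize(i[y:y+h,x:x+w],(400,300),interpolation=cv2.INTER_CUBIC)
cv2.imwrite("pics/c1.png",np.vstack([np.hstack([up(a,350,235,100,75),up(b,380,190,100,75)]),np.hstack([up(a,200,165,80,60),up(b,200,135,100,75*1)])]))
cv2.imwrite("pics/c1b.png",np.vstack([np.hstack([up(b,190,205,100,75),up(b,380,160,100,75)]),np.hstack([up(a,250,80,100,75),up(b,200,135,100,75*1)])]))
for n,p,q in [("brk org",(376.3,293.1),(400.1,226.8)),("eye",(382,273.7),(405.9,227.1)),("turq org",(418.8,318.3),(434.5,221)),("turq eye",(423.7,293.4),(447.4,220.8)),("stand",(284.1,178.6),(244.4,177.8)),("saddle",(316.8,134.6),(272.7,164.7)),("rec",(220.1,176.8),(211.9,236.8)),("rec'",(222,182),(214,240))]:
    P,e=tri(p,q); print(n,P.round(4),round(e,4))
E
python3 m.py
```

```text
brk org [ 0.4568 -0.2849  0.0127] 0.0011
eye [ 0.4567 -0.287   0.0923] 0.0051
turq org [ 0.479  -0.3921  0.0018] 0.0039
turq eye [ 0.4729 -0.3919  0.1105] 0.0054
stand [ 0.5898  0.1932 -0.0048] 0.0131
saddle [0.6011 0.0733 0.2193] 0.0068
rec [0.4086 0.2635 0.0673] 0.0111
rec' [0.4031 0.2576 0.0546] 0.0019
```

View pics/c1.png

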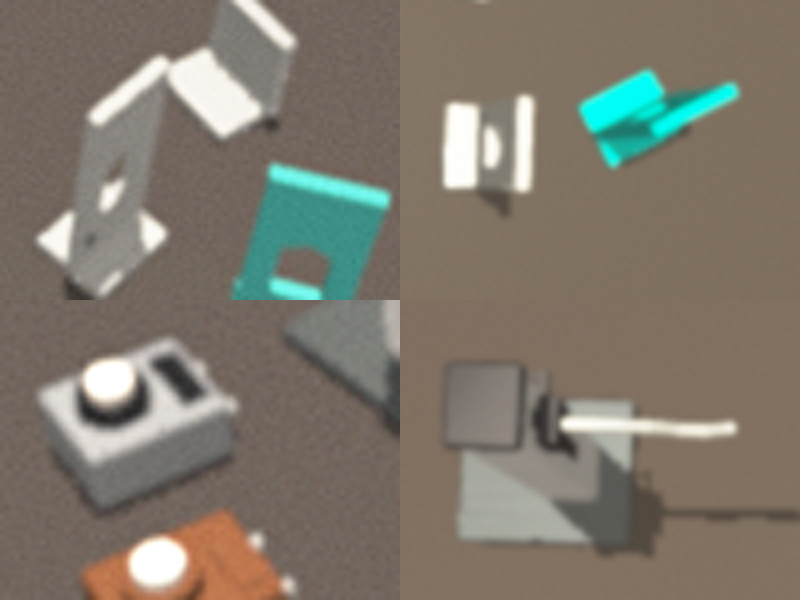

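View pics/c1b.png

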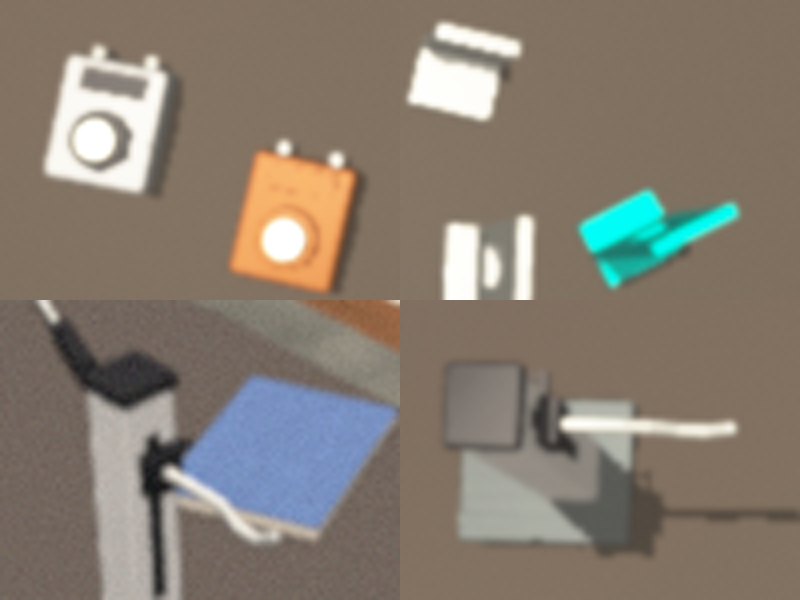

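The crop confirms both: a grey steel T plate with a window, with the plain angle behind it and the turquoise one to the right, and a grey box with a white button above the brown box. The hook runs roughly along world -y, and the bracket's plate normal is also roughly along y.

Run:
```python
from h import *
f=lambda n,*a:print(n,*[x.round(4) for x in a])
f("plate top",*[atz("top",p,.15) for p in((411.5,214),(411,237.7),(411.3,225.8))])
f("tri top",tri((382.4,257.5),(411.3,225.8))[0]); f("foot w/ z .01",*[atz("top",p,.01) for p in((391.2,215.5),(391,237))])
f("turq top",*[atz("top",p,.15) for p in((443.7,223.2),(464,212.5))])
f("hook",atz("top",(240.5,165.7),.221),atz("top",(262,166.3),.215),atz("top",(283.7,167),.225))
c=[np.array([x/4+200,(y-300)/4+135]) for x,y in((447,364),(523,364),(518,447),(444,445))]
f("col top",*[atz("top",p,.284) for p in c], atz("top",np.mean(c,0),.284))
# hook tip in side: crop (275,535)->
f("tip tri",tri((250+277/4,80+(535-300)/4),(283.7,167))[0])
f("rec",tri((221.6,181.4),(214,240))[0])
```

```text
plate top [ 0.4884 -0.2871  0.15  ] [ 0.4262 -0.2861  0.15  ] [ 0.4574 -0.2867  0.15  ]
tri top [ 0.4562 -0.2854  0.1505]
foot w/ z .01 [ 0.4903 -0.259   0.01  ] [ 0.4263 -0.259   0.01  ]
turq top [ 0.4665 -0.3717  0.15  ] [ 0.4961 -0.425   0.15  ]
hook [0.5937 0.1558 0.221 ] [0.5946 0.1028 0.215 ] [0.5925 0.0473 0.225 ]
col top [ 0.622  -0.0228  0.284 ] [ 0.6232 -0.0672  0.284 ] [ 0.5741 -0.0654  0.284 ] [ 0.5741 -0.0223  0.284 ] [ 0.5983 -0.0444  0.284 ]
tip tri [0.5918 0.0482 0.2237]
rec [0.4027 0.2572 0.0574]
```

Request:
apply_moves --increments '[0.013,-0.03,0.0095,0,0,0.0203,0.013,-0.03,0.0095,0,0,0.0203,0.013,-0.03,0.0095,0,0,0.0203,0.013,-0.03,0.0095,0,0,0.0203,0.013,-0.03,0.0095,0,0,0.0203,0.013,-0.03,0.0095,0,0,0.0203,0.013,-0.03,0.0095,0,0,0.0203,0.013,-0.03,0.0095,0,0,0.0203,0.013,-0.03,0.0095,0,0,0.0203,0.013,-0.03,0.0095,0,0,0.0203,0.013,-0.03,0.0095,0,0,0.0203,0.013,-0.03,0.0095,0,0,0.0203,0.013,-0.03,0.0095,0,0,0.0203,0.013,-0.03,0.0095,0,0,0.0203,0.013,-0.03,0.0095,0,0,0.0203]' --hand 0

```text
t: 2.15
eef_pos: [0.3987, 0.1751, 0.3828]
ee_rot: [-3.137, -0.001, -1.548]
force: [0.5, 0.2, -0.0]
width: 0.0874
```

Request:
apply_moves --increments '[0.002,-0.03,-0.0055,0,-0.07,0,0.002,-0.03,-0.0055,0,-0.07,0,0.002,-0.03,-0.0055,0,-0.07,0,0.002,-0.03,-0.0055,0,-0.07,0,0.002,-0.03,-0.0055,0,-0.07,0,0.002,-0.03,-0.0055,0,-0.07,0,0.002,-0.03,-0.0055,0,-0.07,0,0.002,-0.03,-0.0055,0,-0.07,0,0.002,-0.03,-0.0055,0,-0.07,0,0.002,-0.03,-0.0055,0,-0.07,0,0.002,-0.03,-0.0055,0,-0.07,0,0.002,-0.03,-0.0055,0,-0.07,0,0.002,-0.03,-0.0055,0,-0.07,0,0.002,-0.03,-0.0055,0,-0.07,0,0.002,-0.03,-0.0055,0,-0.07,0]'

```text
t: 3.4
eef_pos: [0.3991, -0.2138, 0.3028]
ee_rot: [-2.32, -0.007, -1.57]
force: [-0.3, -1.5, 0.3]
width: 0.0876
```

```bash
cat > s.py <<'E'
from h import *
from scipy.spatial.transform import Rotation as R
s=arm.get_state(); print(s["t"],s["eef_pos"].round(4),s["q"].round(2),s["force"].round(2),round(s["width"],4)); M=R.from_euler("xyz",s["ee_rot"]).as_matrix(); print("tool x",M[:,0].round(3),"z",M[:,2].round(3))
T=R.from_matrix(np.c_[[0,-1,0],[-.5,0,-.866],[.866,0,-.5]]); print("turn to 60deg",(T*R.from_matrix(M).inv()).as_rotvec().round(4))
E
python3 s.py
```

```text
3.4 [ 0.3991 -0.2138  0.3028] [-0.2  -0.44 -0.74 -0.3  -0.48  1.98] [-0.34 -1.54  0.31] 0.0876
tool x [ 0.001 -1.     0.007] z [ 0.732 -0.004 -0.681]
turn to 60deg [ 0.0067 -0.2258 -0.0003]
```

Request:
apply_moves --increments '[0.009,-0.01,-0.005,0.001,-0.03,0,0.009,-0.01,-0.005,0.001,-0.03,0,0.009,-0.01,-0.005,0.001,-0.03,0,0.009,-0.01,-0.005,0.001,-0.03,0,0.009,-0.01,-0.005,0.001,-0.03,0,0.009,-0.01,-0.005,0.001,-0.03,0,0.009,-0.01,-0.005,0.001,-0.03,0,0.009,-0.01,-0.005,0.001,-0.03,0]'

```text
t: 4.07
eef_pos: [0.4685, -0.2855, 0.2859]
ee_rot: [-2.122, 0.01, -1.598]
force: [-0.4, -0.8, 0.3]
width: 0.0878
```

```bash
python3 s.py
```

```text
4.0667 [ 0.4685 -0.2855  0.2859] [-0.8  -0.12 -0.46 -1.12 -0.72  3.03] [-0.42 -0.78  0.35] 0.0878
tool x [-0.027 -1.    -0.01 ] z [ 0.852 -0.018 -0.524]
turn to 60deg [-0.0099 -0.0275  0.0271]
```

Request:
apply_moves --increments '[0,0,0,0.1,0,-0.058,0,0,0,0.1,0,-0.058,0,0,0,0.1,0,-0.058,0,0,0,0.1,0,-0.058,0,0,0,0.1,0,-0.058,0,0,0,0.1,0,-0.058,0,0,0,0.1,0,-0.058,0,0,0,0.1,0,-0.058,0,0,0,0.1,0,-0.058,0,0,0,0.1,0,-0.058,0,0,0,0.1,0,-0.058,0,0,0,0.1,0,-0.058,0,0,0,0.1,0,-0.058,0,0,0,0.1,0,-0.058,0,0,0,0.1,0,-0.058,0,0,0,0.1,0,-0.058,0,0,0,0.1,0,-0.058,0,0,0,0.1,0,-0.058,0,0,0,0.1,0,-0.058,0,0,0,0.1,0,-0.058]'

```text
t: 5.73
eef_pos: [0.477, -0.281, 0.2984]
ee_rot: [2.22, 0.618, 2.023]
force: [0.6, -0.2, -0.2]
width: 0.0878
```

```bash
sed -i 's/\[0,-1,0\],\[-.5,0,-.866\]/[0,1,0],[.5,0,.866]/' s.py; python3 s.py
```

```text
5.7333 [ 0.477  -0.281   0.2984] [-0.85 -0.09 -0.43 -1.17 -0.82  0.72] [ 0.63 -0.19 -0.2 ] 0.0878
tool x [-0.356  0.733 -0.579] z [ 0.87   0.033 -0.493]
turn to 60deg [ 0.6332  0.0201 -0.3987]
```

Request:
apply_moves --increments '[-0.002,-0.001,-0.006,0.09,0.003,-0.057,-0.002,-0.001,-0.006,0.09,0.003,-0.057,-0.002,-0.001,-0.006,0.09,0.003,-0.057,-0.002,-0.001,-0.006,0.09,0.003,-0.057,-0.002,-0.001,-0.006,0.09,0.003,-0.057,-0.002,-0.001,-0.006,0.09,0.003,-0.057,-0.002,-0.001,-0.006,0.09,0.003,-0.057,0,0,0,0,0,0]'

```text
t: 6.4
eef_pos: [0.4654, -0.2847, 0.2602]
ee_rot: [2.095, -0.014, 1.561]
force: [-0.5, -0.6, -0.2]
width: 0.0878
```

```bash
python3 s.py
```

```text
6.4 [ 0.4654 -0.2847  0.2602] [-0.89 -0.06 -0.48 -1.24 -0.79  0.08] [-0.45 -0.57 -0.15] 0.0878
tool x [0.01  1.    0.014] z [ 0.866 -0.001 -0.5  ]
turn to 60deg [-0.0144 -0.0005  0.0098]
```

Request:
apply_moves --increments '[0,0,-0.016,-0.005,0,0.003,0,-0.001,-0.016,-0.005,0,0.003,0,0,-0.016,-0.005,0,0.003,0,0,-0.016,0,0,0,0,0,-0.016,0,0,0,0,0,-0.016,0,0,0,0,0,-0.01,0,0,0,0,0,0,0,0,0]'

```text
t: 7.07
eef_pos: [0.4696, -0.2845, 0.1579]
ee_rot: [2.091, 0.048, 1.599]
force: [0.0, -0.3, -0.4]
width: 0.0877
```

```bash
python3 s.py
python3 - <<'E'
from h import *
a=optics.grab_frame("side")[:,:,::-1]; b=optics.grab_frame("top")[:,:,::-1]
up=lambda i,x,y,w,h: cv2.resize(i[y:y+h,x:x+w],(400,300),interpolation=cv2.INTER_CUBIC)
cv2.imwrite("pics/g.png",np.hstack([up(a,320,225,140,105),up(b,340,170,140,105)]))
E
```

```text
7.0667 [ 0.4696 -0.2845  0.1579] [-1.03  0.17 -0.56 -1.48 -0.84  0.6 ] [ 0.02 -0.26 -0.36] 0.0877
tool x [-0.029  0.998 -0.048] z [ 0.868  0.001 -0.496]
turn to 60deg [ 0.0479  0.0043 -0.0287]
```

View pics/g.png

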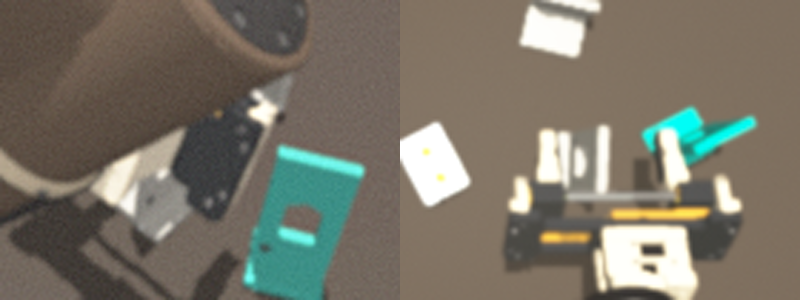

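The fingers straddle the plate in the top view (plate x≈604, fingers 557 and 655). The turquoise part sits just to the right, so I'll partly close the fingers first and then descend.

Request:
apply_moves --increments '[-0.002,-0.001,0,0.02,0.002,-0.012,-0.002,-0.001,0,0.02,0.002,-0.012,-0.001,0,0,0.01,0,-0.006,0,0,0,0,0,0,0,0,0,0,0,0]' --hand 0.4 --force 10

```text
t: 7.58
eef_pos: [0.4667, -0.2877, 0.1657]
ee_rot: [2.089, 0.011, 1.575]
force: [0.1, -0.8, -0.3]
width: 0.0599
```

```bash
python3 s.py
```

```text
7.5833 [ 0.4667 -0.2877  0.1657] [-1.03  0.16 -0.55 -1.46 -0.84  0.53] [ 0.1  -0.81 -0.31] 0.0599
tool x [-0.004  1.    -0.011] z [ 0.869 -0.002 -0.495]
turn to 60deg [ 0.0109  0.0056 -0.0042]
```

Request:
apply_moves --increments '[-0.001,0.0005,-0.007,0.005,0.003,-0.002,-0.001,0.0005,-0.007,0.005,0.003,-0.002,0,0.0005,-0.007,0,0,0,0,0,-0.007,0,0,0,0,0,-0.006,0,0,0,0,0,0,0,0,0,0,0,0,0,0,0]'

```text
t: 8.17
eef_pos: [0.4648, -0.2855, 0.1292]
ee_rot: [2.095, 0.004, 1.573]
force: [0.3, 0.9, -0.0]
width: 0.0527
```

```bash
python3 s.py
```

```text
8.1667 [ 0.4648 -0.2855  0.1292] [-1.07  0.24 -0.58 -1.52 -0.86  0.67] [ 0.26  0.86 -0.  ] 0.0527
tool x [-0.002  1.    -0.004] z [ 0.866 -0.    -0.501]
turn to 60deg [ 0.004  -0.0007 -0.002 ]
```

```bash
cat > f.py <<'E'
from h import *
F=[]
for i in range(10):
    F.append(arm.get_state()["force"]); optics.grab_frame("side")
F=np.array(F); print("mean",F.mean(0).round(3),"sd",F.std(0).round(2),arm.get_state()["eef_pos"].round(4),arm.get_state()["t"])
E
python3 f.py
```

```text
mean [0.001 0.116 0.245] sd [0.5  0.56 0.39] [ 0.4651 -0.2856  0.1304] 8.6667
```

Request:
apply_moves --increments '[0,0,0,0,0,0,0,0,0,0,0,0,0,0,0,0,0,0,0,0,0,0,0,0,0,0,0,0,0,0,0,0,0,0,0,0,0,0,0,0,0,0,0,0,0,0,0,0]' --hand 1 --force 35

```text
t: 9.33
eef_pos: [0.4651, -0.2851, 0.1307]
ee_rot: [2.094, 0.006, 1.574]
force: [1.4, -1.0, -0.8]
width: 0.0079
```

Request:
apply_moves --increments '[0,0,0.004,0,0,0,0,0,0.008,0,0,0,0,0,0.012,0,0,0,0,0,0.012,0,0,0,0,0,0.015,0,0,0,0,0,0.015,0,0,0,0,0,0.015,0,0,0,0,0,0.015,0,0,0,0,0,0.015,0,0,0,0,0,0.015,0,0,0,0,0,0.01,0,0,0,0,0,0.005,0,0,0,0,0,0,0,0,0,0,0,0,0,0,0,0,0,0,0,0,0]'

```text
t: 10.58
eef_pos: [0.448, -0.2755, 0.256]
ee_rot: [2.135, -0.016, 1.57]
force: [0.1, -0.5, -7.7]
width: 0.0079
```

```bash
python3 f.py; python3 s.py
```

```text
mean [-0.037 -0.038 -8.069] sd [0.32 0.45 0.49] [ 0.4487 -0.2763  0.257 ] 11.0833
11.0833 [ 0.4487 -0.2763  0.257 ] [-0.87 -0.09 -0.5  -1.17 -0.78  0.01] [-0.18 -0.09 -8.09] 0.0077
tool x [0.001 1.    0.015] z [ 0.846  0.007 -0.533]
turn to 60deg [-0.0153 -0.039   0.0012]
```

Request:
apply_moves --increments '[0.006,0.01,0.002,-0.0015,-0.004,0,0.01,0.018,0.002,-0.0015,-0.004,0,0.0125,0.022,0.002,-0.0015,-0.004,0,0.0125,0.022,0.002,-0.0015,-0.004,0,0.0125,0.022,0.002,-0.0015,-0.004,0,0.0125,0.022,0.002,-0.0015,-0.004,0,0.0125,0.022,0.002,-0.0015,-0.004,0,0.0125,0.022,0.002,-0.0015,-0.004,0,0.0125,0.022,0.002,-0.0015,-0.004,0,0.0125,0.022,0.001,0,0,0,0.0125,0.022,0,0,0,0,0.0125,0.022,0,0,0,0,0.01,0.015,0,0,0,0,0.005,0.01,0,0,0,0,0,0,0,0,0,0,0,0,0,0,0,0]'

```text
t: 12.42
eef_pos: [0.6012, -0.0112, 0.2405]
ee_rot: [2.065, -0.043, 1.599]
force: [0.1, 0.8, -7.8]
width: 0.0079
```

```bash
python3 s.py
```

```text
12.4167 [ 0.6012 -0.0112  0.2405] [ 0.04 -0.07 -0.56 -1.37 -0.01 -0.24] [ 0.15  0.78 -7.79] 0.0079
tool x [-0.029  0.999  0.043] z [ 0.879  0.046 -0.474]
turn to 60deg [-0.0436  0.0286 -0.0279]
```

Near the stand the 60° tilt brings joint 5 to its limit (q5≈0, singular). I'll set the bracket back near its old place and regrip at about 40° tilt.

Request:
apply_moves --increments '[-0.006,-0.01,0.006,0,0,0,-0.012,-0.02,0.004,0,0,0,-0.012,-0.021,0.002,0,0,0,-0.012,-0.021,0.001,0,0,0,-0.012,-0.021,0,0,0,0,-0.012,-0.021,0,0,0,0,-0.012,-0.021,0,0,0,0,-0.012,-0.021,0,0,0,0,-0.012,-0.021,0,0,0,0,-0.012,-0.021,0,0,0,0,-0.012,-0.021,0,0,0,0,-0.012,-0.018,0,0,0,0,-0.006,-0.01,0,0,0,0,0,0,0,0,0,0]'

```text
t: 13.58
eef_pos: [0.4394, -0.2737, 0.2525]
ee_rot: [2.069, -0.029, 1.597]
force: [1.2, -0.6, -7.9]
width: 0.0076
```

```bash
python3 s.py
```

```text
13.5833 [ 0.4394 -0.2737  0.2525] [-1.   -0.04 -0.51 -1.28 -0.92  0.2 ] [ 1.23 -0.6  -7.95] 0.0076
tool x [-0.027  0.999  0.029] z [ 0.878  0.037 -0.478]
turn to 60deg [-0.0293  0.0251 -0.0262]
```

Request:
apply_moves --increments '[0.002,0,-0.008,-0.007,0.006,-0.006,0.002,0,-0.012,-0.007,0.006,-0.006,0.002,0,-0.012,-0.007,0.006,-0.006,0.002,0,-0.012,-0.007,0.006,-0.006,0,0,-0.012,0,0,0,0,0,-0.012,0,0,0,0,0,-0.012,0,0,0,0,0,-0.008,0,0,0,0,0,0,0,0,0,0,0,0,0,0,0]'

```text
t: 14.42
eef_pos: [0.4454, -0.275, 0.1574]
ee_rot: [2.107, 0.016, 1.564]
force: [-1.1, 0.2, -7.4]
width: 0.0076
```

```bash
python3 s.py
```

```text
14.4167 [ 0.4454 -0.275   0.1574] [-1.05  0.13 -0.6  -1.45 -0.84  0.55] [-1.06  0.17 -7.36] 0.0076
tool x [ 0.007  1.    -0.016] z [ 0.859 -0.014 -0.511]
turn to 60deg [ 0.0161 -0.0131  0.0069]
```

Request:
apply_moves --increments '[0,0,-0.007,0.005,-0.005,0.003,0,0,-0.006,0.005,-0.004,0.002,0,0,-0.005,0.003,-0.003,0.002,0,0,-0.003,0,0,0,0,0,-0.002,0,0,0,0,0,0,0,0,0,0,0,0,0,0,0]'

```text
t: 15.0
eef_pos: [0.4469, -0.2766, 0.1369]
ee_rot: [2.097, 0.014, 1.572]
force: [0.2, 0.0, -8.3]
width: 0.0075
```

```bash
python3 s.py
```

```text
15.0 [ 0.4469 -0.2766  0.1369] [-1.09  0.2  -0.61 -1.5  -0.87  0.66] [ 0.22  0.04 -8.29] 0.0075
tool x [-0.001  1.    -0.014] z [ 0.865 -0.007 -0.502]
turn to 60deg [ 0.0145 -0.0023 -0.0007]
```

Request:
apply_moves --increments '[0,0,-0.003,0.006,0,0,0,0,-0.003,0.004,0,0,0,0,-0.001,0,0,0,0,0,-0.001,0,0,0,0,0,0,0,0,0]'

```text
t: 15.42
eef_pos: [0.4481, -0.2776, 0.1312]
ee_rot: [2.093, 0.008, 1.572]
force: [0.4, -0.3, -8.0]
width: 0.0082
```

```bash
python3 s.py
```

```text
15.4167 [ 0.4481 -0.2776  0.1312] [-1.1   0.22 -0.61 -1.51 -0.88  0.69] [ 0.4  -0.34 -7.96] 0.0082
tool x [-0.002  1.    -0.008] z [ 0.867 -0.003 -0.499]
turn to 60deg [ 0.0083  0.0015 -0.0016]
```

Request:
apply_moves --increments '[0,0,-0.002,0.004,0,0,0,0,-0.0015,0,0,0,0,0,-0.001,0,0,0,0,0,0,0,0,0]'

```text
t: 15.75
eef_pos: [0.4501, -0.2787, 0.1315]
ee_rot: [2.083, 0.008, 1.575]
force: [1.4, 0.4, -7.8]
width: 0.0077
```

```bash
python3 s.py
```

```text
15.75 [ 0.4501 -0.2787  0.1315] [-1.1   0.23 -0.6  -1.52 -0.89  0.7 ] [ 1.35  0.38 -7.83] 0.0077
tool x [-0.004  1.    -0.008] z [ 0.872 -0.    -0.49 ]
turn to 60deg [ 0.0075  0.0111 -0.004 ]
```

Request:
apply_moves --increments '[-0.001,0.0005,-0.003,0,-0.005,0,-0.001,0.0005,-0.003,0,-0.005,0,0,0,-0.002,0,0,0,0,0,0,0,0,0]'

```text
t: 16.08
eef_pos: [0.4523, -0.2799, 0.1319]
ee_rot: [2.056, 0.014, 1.577]
force: [0.3, 0.6, -8.8]
width: 0.008
```

```bash
python3 s.py
```

```text
16.0833 [ 0.4523 -0.2799  0.1319] [-1.13  0.26 -0.61 -1.55 -0.93  0.77] [ 0.26  0.63 -8.79] 0.008
tool x [-0.006  1.    -0.014] z [ 0.885 -0.001 -0.466]
turn to 60deg [ 0.0138  0.0388 -0.0067]
```

Run:
```python
from h import *
a=optics.grab_frame("side")[:,:,::-1]; b=optics.grab_frame("top")[:,:,::-1]
cv2.imwrite("pics/k.png",np.hstack([cv2.resize(a[180:400,200:480],(400,314)),cv2.resize(b[150:370,250:530],(400,314))]))
s=arm.get_state();print(s["joint_efforts"].round(1),s["qd"].round(2),s["moment"].round(2))
```

```text
[  0.4 -38.3  16.5  -2.3  -2.9   0.1] [ 0. -0.  0. -0.  0. -0.] [ 0.02  4.05 -0.17]
```

View pics/k.png

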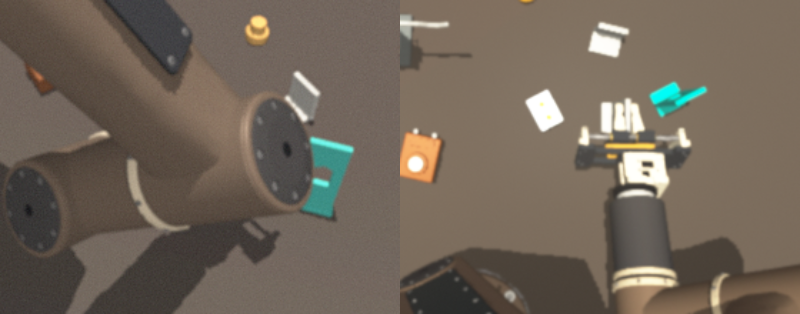

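Request:
apply_moves --increments '[0.005,0,0,0.004,0.012,-0.002,0.005,0,0,0.004,0.012,-0.002,0.005,0,0,0.004,0.012,-0.002,0,0,0,0,0,0]'

```text
t: 16.52
eef_pos: [0.4682, -0.282, 0.1339]
ee_rot: [2.09, 0.004, 1.57]
force: [-0.4, 1.0, -7.8]
width: 0.008
```

```bash
python3 s.py;python3 f.py; python3 -c "
from station import arm;print(arm.get_state()['moment'])"
```

```text
16.5167 [ 0.4682 -0.282   0.1339] [-1.06  0.23 -0.58 -1.53 -0.86  0.66] [-0.45  1.   -7.79] 0.008
tool x [ 0.001  1.    -0.004] z [ 0.868 -0.003 -0.496]
turn to 60deg [0.0037 0.0043 0.001 ]
mean [ 0.549  0.092 -4.536] sd [0.66 0.6  1.79] [ 0.4674 -0.2816  0.1332] 17.0167
[0.21306912 3.64976974 0.18270068]
```

```bash
python3 s.py; python3 -c "
from station import arm;print(arm.get_state()['moment'])"
```

```text
17.0167 [ 0.4674 -0.2816  0.1332] [-1.06  0.23 -0.58 -1.53 -0.86  0.66] [ 1.63  0.27 -4.73] 0.0081
tool x [ 0.001  1.    -0.002] z [ 0.868 -0.002 -0.496]
turn to 60deg [0.0018 0.0044 0.0012]
[0.21306912 3.64976974 0.18270068]
```

Request:
apply_moves --increments '[0,0,-0.002,0,0.004,0,0,0,-0.001,0,0,0,0,0,0,0,0,0]'

```text
t: 17.27
eef_pos: [0.4685, -0.2815, 0.1334]
ee_rot: [2.088, 0.003, 1.572]
force: [-1.6, -0.2, -5.3]
width: 0.0078
```

```bash
python3 s.py; python3 -c "
from station import arm;print(arm.get_state()['moment'])"
```

```text
17.2667 [ 0.4685 -0.2815  0.1334] [-1.06  0.24 -0.58 -1.53 -0.86  0.67] [-1.59 -0.19 -5.34] 0.0078
tool x [-0.001  1.    -0.003] z [ 0.869 -0.001 -0.494]
turn to 60deg [ 0.0033  0.0065 -0.0012]
[0.29601039 4.86393769 0.25295175]
```

The foot is touching the bench (load down to about 5 N with a moment, so probably on one edge). I'll open the fingers and regrip at a smaller tilt.

Request:
apply_moves --increments '[0,0,0,0,0,0,0,0,0,0,0,0,0,0,0,0,0,0,0,0,0,0,0,0]' --hand 0.4

```text
t: 17.6
eef_pos: [0.4695, -0.2826, 0.1351]
ee_rot: [2.085, 0.005, 1.572]
force: [0.2, -0.3, -0.1]
width: 0.0291
```

Request:
apply_moves --increments '[0,0,0.01,0,0.02,0,0,0,0.01,0,0.03,0,0,0,0.01,0,0.04,0,0,0,0.01,0,0.04,0,0,0,0.01,0,0.04,0,0,0,0.01,0,0.04,0,0,0,0.01,0,0.04,0,0,0,0,0,0.04,0,0,0,0,0,0.04,0,0,0,0,0,0.02,0,0,0,0,0,0,0]'

```text
t: 18.52
eef_pos: [0.4745, -0.2851, 0.2157]
ee_rot: [2.434, 0.008, 1.563]
force: [-0.4, 0.8, -0.3]
width: 0.0524
```

```bash
sed -i 's/\[.5,0,.866\],\[.866,0,-.5\]/[.766,0,.643],[.643,0,-.766]/;s/60deg/40deg/' s.py; python3 s.py;  python3 - <<'E'
from h import *
a=optics.grab_frame("side")[:,:,::-1]; b=optics.grab_frame("top")[:,:,::-1]
up=lambda i,x,y,w,h: cv2.resize(i[y:y+h,x:x+w],(400,300),interpolation=cv2.INTER_CUBIC)
cv2.imwrite("pics/r.png",np.hstack([up(a,320,225,140,105),up(b,360,180,100,75)]))
E
```

```text
18.5167 [ 0.4745 -0.2851  0.2157] [-0.42 -0.06 -0.54 -0.56 -0.49 -0.74] [-0.45  0.85 -0.28] 0.0524
tool x [ 0.008  1.    -0.008] z [ 0.65  -0.011 -0.76 ]
turn to 40deg [0.0076 0.0093 0.0079]
```

View pics/r.png

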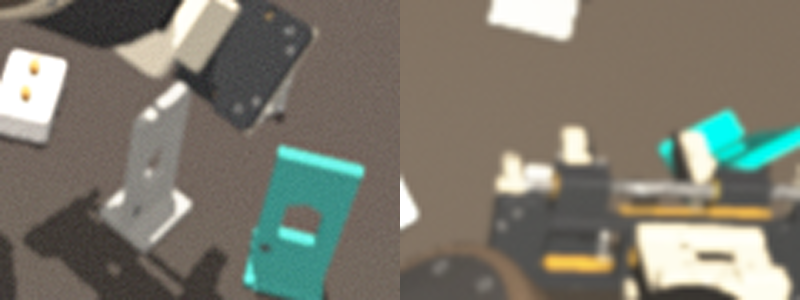

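The bracket stands upright at side (372,285), with its top edge at about (377,261). The gripper hides it in the top view, so I'll locate the top edge by intersecting the side view with z=0.15.

Run:
```python
from h import *
c=lambda x,y:(x/2.857+320,y/2.857+225)
print([atz("side",c(*p),.15).round(4) for p in((138,117),(188,86),(164,101.5))])
print("orig check",atz("side",(382.4,257.5),.15).round(4))
for n in("eye","bracket"): print([(atz("side",r["point"],.0995 if n=="eye" else 0).round(4),np.round(r["point"]),round(r["conf"],2)) for r in finder.landmark_of("side",n)])
print("orig",atz("side",(382,273.7),.0995).round(4),atz("side",(376.3,293.1),0).round(4))
```

```text
[array([ 0.416 , -0.2775,  0.15  ]), array([ 0.4657, -0.2853,  0.15  ]), array([ 0.4411, -0.2819,  0.15  ])]
orig check [ 0.4553 -0.2842  0.15  ]
[(array([ 0.4805, -0.3949,  0.0995]), array([427., 295.]), 0.94), (array([ 0.4353, -0.2875,  0.0995]), array([375., 278.]), 0.76)]
[(array([ 0.4547, -0.2735,  0.    ]), array([372., 294.]), 0.69), (array([ 0.483 , -0.3914,  0.    ]), array([419., 318.]), 0.59), (array([ 0.7061, -0.1017,  0.    ]), array([382., 207.]), 0.3)]
orig [ 0.454  -0.2914  0.0995] [ 0.4638 -0.28    0.    ]
```

Request:
apply_moves --increments '[0,0.025,0.005,0,0,0,0,0.035,0.005,0,0,0,0,0.035,0,0,0,0,0,0.035,0,0,0,0,0,0.02,0,0,0,0]'

```text
t: 19.13
eef_pos: [0.4636, -0.2209, 0.2189]
ee_rot: [2.454, 0.023, 1.523]
force: [-0.6, -1.8, 0.0]
width: 0.0526
```

```bash
python3 s.py
python3 - <<'E'
from h import *
b=optics.grab_frame("top")[:,:,::-1]; optics.grab_frame("side")
for c in("side","top"):
  for n in("eye","bracket"): print(c,n,[(np.round(r["point"],1).tolist(),round(r["conf"],2)) for r in finder.landmark_of(c,n)][:3])
cv2.imwrite("pics/t.png",cv2.resize(b[180:255,360:460],(800,600),interpolation=cv2.INTER_CUBIC))
E
```

```text
19.1333 [ 0.4636 -0.2209  0.2189] [-0.05 -0.21 -0.9   0.08 -0.19 -1.63] [-0.57 -1.75  0.03] 0.0526
tool x [ 0.048  0.999 -0.023] z [ 0.633 -0.048 -0.773]
turn to 40deg [ 0.0223 -0.0117  0.0478]
side eye [([375.1, 273.3], 0.83), ([423.3, 295.2], 0.58)]
side bracket [([420.5, 317.3], 0.91), ([371.4, 299.3], 0.57), ([223.3, 177.3], 0.33)]
top eye [([447.2, 219.0], 0.69), ([408.6, 231.9], 0.6)]
top bracket [([437.6, 217.4], 0.84), ([395.0, 234.5], 0.48)]
```

View pics/t.png

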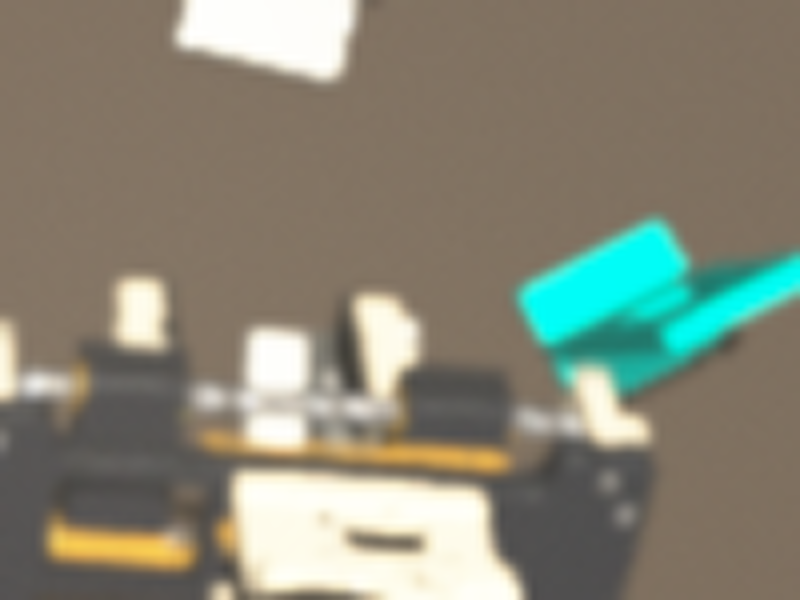

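Request:
apply_moves --increments '[-0.004,-0.013,0,0.004,-0.002,0.009,-0.005,-0.013,0,0.004,-0.002,0.009,-0.006,-0.013,0,0.004,-0.002,0.009,-0.006,-0.013,0,0.004,-0.002,0.009,-0.006,-0.012,0,0.004,-0.002,0.009,0,0,0,0,0,0,0,0,0,0,0,0]'

```text
t: 20.02
eef_pos: [0.4446, -0.2856, 0.2228]
ee_rot: [2.437, 0.007, 1.556]
force: [-0.5, -0.4, 0.1]
width: 0.0529
```

```bash
python3 s.py
```

```text
20.0167 [ 0.4446 -0.2856  0.2228] [-0.45 -0.11 -0.56 -0.56 -0.53 -0.73] [-0.51 -0.43  0.13] 0.0529
tool x [ 0.015  1.    -0.007] z [ 0.648 -0.015 -0.762]
turn to 40deg [0.0072 0.0065 0.015 ]
```

Descend to z≈0.125.

Request:
apply_moves --increments '[-0.002,0,-0.012,0.003,0.002,0.005,-0.002,0,-0.014,0.003,0.002,0.005,-0.002,0,-0.014,0.001,0.002,0.005,-0.002,0,-0.014,0,0,0,-0.001,0,-0.014,0,0,0,0,0,-0.014,0,0,0,0,0,-0.01,0,0,0,0,0,-0.005,0,0,0,0,0,0,0,0,0]'

```text
t: 20.77
eef_pos: [0.438, -0.2835, 0.122]
ee_rot: [2.441, 0.0, 1.568]
force: [0.5, 0.6, -0.4]
width: 0.0521
```

```bash
python3 s.py
```

```text
20.7667 [ 0.438  -0.2835  0.122 ] [-0.59  0.07 -0.57 -0.89 -0.48 -0.27] [ 0.46  0.58 -0.43] 0.0521
tool x [ 0.003  1.    -0.   ] z [ 0.644 -0.002 -0.765]
turn to 40deg [0.0004 0.002  0.0028]
```

Request:
apply_moves --increments '[0,-0.001,0.004,0,0,0,0,0,0,0,0,0,0,0,0,0,0,0,0,0,0,0,0,0]'

```text
t: 21.1
eef_pos: [0.4389, -0.2836, 0.1271]
ee_rot: [2.442, 0.001, 1.57]
force: [-0.4, 0.1, -0.6]
width: 0.0527
```

```bash
python3 f.py
```

```text
mean [-0.105 -0.204 -0.25 ] sd [0.45 0.62 0.4 ] [ 0.4385 -0.2838  0.1263] 21.6
```

Request:
apply_moves --increments '[0,0,0,0,0,0,0,0,0,0,0,0,0,0,0,0,0,0,0,0,0,0,0,0,0,0,0,0,0,0,0,0,0,0,0,0,0,0,0,0,0,0]' --hand 1 --force 50

```text
t: 22.18
eef_pos: [0.4383, -0.2839, 0.1261]
ee_rot: [2.443, -0.0, 1.568]
force: [0.3, 1.9, 0.2]
width: 0.0114
```

```bash
python3 s.py
```

```text
22.1833 [ 0.4383 -0.2839  0.1261] [-0.59  0.06 -0.57 -0.87 -0.48 -0.29] [0.32 1.89 0.18] 0.0114
tool x [0.002 1.    0.   ] z [ 0.643 -0.001 -0.766]
turn to 40deg [-0.0003  0.0002  0.0024]
```

Request:
apply_moves --increments '[0,0,0,0,0,0,0,0,0,0,0,0,0,0,0.004,0,0,0,0,0,0.008,0,0,0,0.001,0,0.012,0,0,0,0.001,0,0.014,0,0,0,0.001,0,0.014,0,0,0,0.001,0,0.014,0,0,0,0.001,0,0.014,0,0,0,0.001,0,0.014,0,0,0,0.001,0,0.014,0,0,0,0.001,0,0.014,0,0,0,0,0,0.014,0,0,0,0,0,0.008,0,0,0,0,0,0.004,0,0,0,0,0,0,0,0,0]'

```text
t: 23.52
eef_pos: [0.4248, -0.2693, 0.255]
ee_rot: [2.495, -0.035, 1.569]
force: [-0.4, 0.6, -8.4]
width: 0.0077
```

```bash
python3 s.py
```

```text
23.5167 [ 0.4248 -0.2693  0.255 ] [-0.42 -0.17 -0.54 -0.45 -0.66 -0.88] [-0.4   0.56 -8.4 ] 0.0077
tool x [0.002 0.999 0.035] z [ 0.603  0.027 -0.798]
turn to 40deg [-0.035  -0.0516  0.0007]
```

Request:
apply_moves --increments '[0.006,0.01,0.004,-0.005,-0.007,0,0.01,0.016,0.004,-0.005,-0.007,0,0.013,0.021,0.004,-0.005,-0.007,0,0.013,0.021,0.004,-0.005,-0.007,0,0.013,0.021,0.003,-0.005,-0.007,0,0.013,0.021,0.003,-0.005,-0.007,0,0.013,0.021,0.002,-0.005,-0.007,0,0.013,0.021,0.002,0,0,0,0.013,0.021,0.002,0,0,0,0.013,0.021,0.002,0,0,0,0.013,0.021,0.001,0,0,0,0.013,0.021,0,0,0,0,0.012,0.016,0,0,0,0,0.006,0.01,0,0,0,0,0,0,0,0,0,0]'

```text
t: 24.77
eef_pos: [0.5739, -0.0043, 0.261]
ee_rot: [2.487, -0.015, 1.568]
force: [-2.9, 0.2, -11.6]
width: 0.0079
```

```bash
python3 s.py
```

```text
24.7667 [ 0.5739 -0.0043  0.261 ] [ 0.22 -0.15 -1.02  1.11 -0.14 -2.87] [ -2.9    0.23 -11.6 ] 0.0079
tool x [0.002 1.    0.015] z [ 0.609  0.01  -0.793]
turn to 40deg [-0.0151 -0.044   0.002 ]
```

```bash
cat > fk.py <<'E'
import numpy as np
from scipy.spatial.transform import Rotation as R
from scipy.optimize import least_squares
D=[([.2025,.6434,.2366],[1.5541,.3594,.0111,-.0004,-1.2241,-.2881],[0.,0,-1]),
([.3991,-.2138,.3028],[-.2,-.44,-.74,-.3,-.48,1.98],[.732,-.004,-.681]),
([.4685,-.2855,.2859],[-.8,-.12,-.46,-1.12,-.72,3.03],[.852,-.018,-.524]),
([.477,-.281,.2984],[-.85,-.09,-.43,-1.17,-.82,.72],[.87,.033,-.493]),
([.4654,-.2847,.2602],[-.89,-.06,-.48,-1.24,-.79,.08],[.866,-.001,-.5]),
([.4696,-.2845,.1579],[-1.03,.17,-.56,-1.48,-.84,.6],[.868,.001,-.496]),
([.4487,-.2763,.257],[-.87,-.09,-.5,-1.17,-.78,.01],[.846,.007,-.533]),
([.6012,-.0112,.2405],[.04,-.07,-.56,-1.37,-.01,-.24],[.879,.046,-.474]),
([.4745,-.2851,.2157],[-.42,-.06,-.54,-.56,-.49,-.74],[.65,-.011,-.76]),
([.4636,-.2209,.2189],[-.05,-.21,-.9,.08,-.19,-1.63],[.633,-.048,-.773]),
([.438,-.2835,.122],[-.59,.07,-.57,-.89,-.48,-.27],[.644,-.002,-.765]),
([.4248,-.2693,.255],[-.42,-.17,-.54,-.45,-.66,-.88],[.603,.027,-.798]),
([.5739,-.0043,.261],[.22,-.15,-1.02,1.11,-.14,-2.87],[.609,.01,-.793])]
A=[];b=[]
for P,q,z in D:
    Z=R.from_euler("z",q[0]).as_matrix(); p=q[1]-q[2]
    loc=np.array([[1,0,0],[0,-1,0],[0,0,1],[np.sin(q[1]),0,np.cos(q[1])],[np.sin(p),0,np.cos(p)],[np.cos(p),0,-np.sin(p)]]).T
    A.append(np.c_[Z@loc,np.array(z)]); b.append(P)
A=np.vstack(A);b=np.concatenate(b)
X=np.linalg.lstsq(A,b,rcond=None)[0]
def fk(q):
    Z=R.from_euler("z",q[0]); p=q[1]-q[2]
    w=Z.apply([X[0]+X[3]*np.sin(q[1])+X[4]*np.sin(p)+X[5]*np.cos(p),-X[1],X[2]+X[3]*np.cos(q[1])+X[4]*np.cos(p)-X[5]*np.sin(p)])
    # zero frame: tool z along forearm x ; q5<0 pitches tool down
    Rt=Z*R.from_euler("y",p)*R.from_euler("x",S4*q[3])*R.from_euler("y",-q[4])
    return w+X[6]*Rt.apply([1,0,0]),Rt,Rt.apply([1,0,0])
S4=1
if __name__=="__main__":
    print(X.round(3),"res",np.abs(A@X-b).max().round(4))
    for S4 in(1,-1):
        globals()["S4"]=S4; print(S4,max(np.abs(fk(q)[2]-z).max() for P,q,z in D),max(np.abs(fk(q)[0]-P).max() for P,q,z in D))
E
python3 fk.py
```

```text
[ 0.227  0.101  0.143  0.437 -0.031  0.182  0.333] res 0.1237
1 1.2708736344475586 0.4765234179621774
-1 0.008208940890142697 0.12608605910387494
```

```bash
python3 - <<'E'
s=open('fk.py').read()
i=s.index("A=[];b=[]")
s=s[:i]+'''
def basis(q):
    Z=R.from_euler("z",q[0]); p=q[1]-q[2]
    F=Z*R.from_euler("y",p); G=F*R.from_euler("x",-q[3]); H=G*R.from_euler("y",-q[4])
    e=np.eye(3)
    C=np.c_[Z.apply(e[0]),Z.apply(e[1]),e[2],Z.apply([np.sin(q[1]),0,np.cos(q[1])]),F.apply(e[2]),F.apply(e[0]),G.apply(e[1]),G.apply(e[2]),H.apply(e[0]),H.apply(e[2])]
    return C,H
A=np.vstack([basis(q)[0] for P,q,z in D]); b=np.concatenate([P for P,q,z in D])
X=np.linalg.lstsq(A,b,rcond=1e-6)[0]
def fk(q):
    C,H=basis(q); return C@X,H.apply([1,0,0])
if __name__=="__main__":
    print(X.round(3),"res",np.abs(A@X-b).max().round(4))
'''
open('fk.py','w').write(s)
E
python3 fk.py
```

```text
[-0.003  0.001  0.2    0.601  0.001  0.465 -0.193 -0.001  0.367  0.001] res 0.0034
```

```bash
cat >> fk.py <<'E'
lo=np.array([-3.07,-1.43,-1.02,-3.03,-3.05]);hi=np.array([3.07,2.12,1.25,1.67,0.])
def q6of(q,tx):  # tool x in H frame -> angle in yz plane
    t=basis(q)[1].inv().apply(tx); return np.arctan2(t[2],t[1])
off=[(q6of(q,x),q[5]) for q,x in((D[0][1],[np.cos(-1.8757),np.sin(-1.8757),0]),(D[4][1],[.01,1,.014]),(D[8][1],[.008,1,-.008]),(D[12][1],[.002,1,.015]))]
def ik(P,z,n=40):
    rng=np.random.default_rng(0); out=[]
    for _ in range(n):
        r=least_squares(lambda q:np.r_[(fk(q)[0]-P)*3,fk(q)[1]-z],rng.uniform(np.maximum(lo,-2),np.minimum(hi,1.5)),bounds=(lo,hi))
        if r.cost<1e-6 and not any(np.abs(r.x-o).max()<.05 for o in out): out.append(r.x)
    return out
if __name__=="__main__":
    print(np.round(off,3))
    for th in(0,20,30,40,50,60):
        t=np.radians(th); z=[np.sin(t),0,-np.cos(t)]
        for y,zz in((0.,.275),(.072,.27),(.072,.18)):
            for q in ik(np.array([.589,y,zz]),z): print(th,y,zz,q.round(2),"a6",round(q6of(q,[0,1,0]),2))
E
python3 fk.py
```

```text
[-0.003  0.001  0.2    0.601  0.001  0.465 -0.193 -0.001  0.367  0.001] res 0.0034
[[-1.283 -0.288]
 [-1.649  0.08 ]
 [-0.831 -0.74 ]
 [ 1.293 -2.87 ]]
0 0.0 0.275 [ 0.33  0.2  -0.13  0.   -1.25] a6 0.33
0 0.072 0.27 [ 0.45  0.21 -0.13  0.   -1.24] a6 0.45
0 0.072 0.18 [ 0.45  0.27 -0.25 -0.   -1.05] a6 0.45
20 0.0 0.275 [ 0.42 -0.01 -0.49  0.2  -0.78] a6 0.54
20 0.072 0.27 [ 0.56  0.01 -0.51  0.26 -0.77] a6 0.72
20 0.072 0.18 [ 0.54  0.09 -0.68  0.36 -0.53] a6 0.83
30 0.0 0.275 [ 0.44 -0.09 -0.73  0.46 -0.5 ] a6 0.79
30 0.072 0.27 [ 0.57 -0.08 -0.76  0.59 -0.51] a6 1.04
30 0.072 0.18 [ 0.27  0.02 -1.02  1.36 -0.14] a6 1.59
60 0.072 0.18 [-0.31  0.06 -0.82 -2.46 -0.43] a6 -2.66
```

```bash
cat > p.py <<'E'
from fk import *
for th in(-30,-40,-50,-60):
    t=np.radians(th); z=[np.sin(t),0,-np.cos(t)]
    for P in((.455,-.284,.25),(.455,-.284,.126),(.594,0.,.275),(.594,.072,.27),(.594,.072,.18)):
        for q in ik(np.array(P),z,15): print(th,P,q.round(2),"q6(+y)",round(-q6of(q,[0,1,0])-1.571,2),"q6(-y)",round(-q6of(q,[0,-1,0])-1.571,2))
E
python3 p.py | grep -v res; python3 s.py; python3 f.py
```

```text
-30 (0.455, -0.284, 0.25) [-0.14  0.42 -0.01  0.07 -1.66] q6(+y) -1.44 q6(-y) -4.58
-30 (0.455, -0.284, 0.126) [-0.14  0.52 -0.15  0.07 -1.42] q6(+y) -1.46 q6(-y) -4.6
-30 (0.594, 0.0, 0.275) [ 0.25  0.53  0.32 -0.13 -1.86] q6(+y) -1.82 q6(-y) 1.32
-30 (0.594, 0.072, 0.27) [ 0.34  0.54  0.34 -0.17 -1.86] q6(+y) -1.91 q6(-y) 1.23
-30 (0.594, 0.072, 0.18) [ 0.34  0.6   0.22 -0.17 -1.69] q6(+y) -1.89 q6(-y) 1.26
-40 (0.455, -0.284, 0.25) [-0.13  0.52  0.06  0.09 -1.81] q6(+y) -1.45 q6(-y) -4.59
-40 (0.455, -0.284, 0.126) [-0.13  0.62 -0.06  0.08 -1.58] q6(+y) -1.47 q6(-y) -4.61
-40 (0.594, 0.0, 0.275) [ 0.23  0.64  0.44 -0.16 -2.05] q6(+y) -1.82 q6(-y) 1.32
-40 (0.594, 0.072, 0.27) [ 0.31  0.65  0.47 -0.22 -2.05] q6(+y) -1.92 q6(-y) 1.22
-40 (0.594, 0.072, 0.18) [ 0.31  0.71  0.36 -0.21 -1.89] q6(+y) -1.88 q6(-y) 1.26
-50 (0.455, -0.284, 0.25) [-0.12  0.62  0.12  0.1  -1.94] q6(+y) -1.45 q6(-y) -4.59
-50 (0.455, -0.284, 0.126) [-0.12  0.73  0.03  0.1  -1.74] q6(+y) -1.47 q6(-y) -4.62
-50 (0.594, 0.0, 0.275) [ 0.21  0.75  0.55 -0.21 -2.22] q6(+y) -1.84 q6(-y) 1.3
-50 (0.594, 0.072, 0.27) [ 0.29  0.75  0.58 -0.28 -2.23] q6(+y) -1.94 q6(-y) 1.2
-50 (0.594, 0.072, 0.18) [ 0.29  0.81  0.48 -0.26 -2.08] q6(+y) -1.89 q6(-y) 1.25
-60 (0.455, -0.284, 0.25) [-0.12  0.71  0.17  0.12 -2.07] q6(+y) -1.45 q6(-y) -4.6
-60 (0.455, -0.284, 0.126) [-0.12  0.83  0.1   0.11 -1.88] q6(+y) -1.48 q6(-y) -4.62
-60 (0.594, 0.0, 0.275) [ 0.2   0.84  0.64 -0.26 -2.39] q6(+y) -1.87 q6(-y) 1.28
-60 (0.594, 0.072, 0.27) [ 0.28  0.85  0.68 -0.36 -2.4 ] q6(+y) -1.98 q6(-y) 1.16
-60 (0.594, 0.072, 0.18) [ 0.28  0.91  0.59 -0.31 -2.25] q6(+y) -1.91 q6(-y) 1.23
24.7667 [ 0.5739 -0.0043  0.261 ] [ 0.22 -0.15 -1.02  1.11 -0.14 -2.87] [ -2.9    0.23 -11.6 ] 0.0079
tool x [0.002 1.    0.015] z [ 0.609  0.01  -0.793]
turn to 40deg [-0.0151 -0.044   0.002 ]
mean [-0.296 -0.144 -8.291] sd [1.01 0.5  1.22] [ 0.5731 -0.0063  0.2629] 25.2667
```

A fitted arm model shows that leaning the tool the other way (body on the far side, −50°) is well inside the joint limits at both places. I'll take the bracket back, set it down, and regrip that way.

Request:
apply_moves --increments '[-0.006,-0.012,0,0,0,0,-0.01,-0.02,0,0,0,0,-0.011,-0.023,0,0,0,0,-0.011,-0.023,0,0,0,0,-0.011,-0.023,0,0,0,0,-0.011,-0.023,0,0,0,0,-0.011,-0.023,0,0,0,0,-0.011,-0.023,-0.001,0,0,0,-0.011,-0.023,-0.002,0,0,0,-0.011,-0.023,-0.002,0,0,0,-0.011,-0.023,-0.002,0,0,0,-0.01,-0.018,-0.004,0,0,0,-0.006,-0.01,-0.006,0,0,0,0,0,-0.006,0,0,0,0,0,-0.006,0,0,0]'

```text
t: 26.52
eef_pos: [0.4293, -0.2681, 0.2276]
ee_rot: [2.493, -0.021, 1.576]
force: [-0.0, 0.7, -8.2]
width: 0.0078
```

```bash
python3 s.py
```

```text
26.5167 [ 0.4293 -0.2681  0.2276] [-0.41 -0.14 -0.57 -0.48 -0.59 -0.84] [-0.    0.74 -8.17] 0.0078
tool x [-0.005  1.     0.021] z [ 0.604  0.02  -0.797]
turn to 40deg [-0.0212 -0.0503 -0.0056]
```

Request:
apply_moves --increments '[0.001,0,-0.008,-0.004,-0.009,-0.001,0.001,0,-0.012,-0.004,-0.009,-0.001,0.001,0,-0.013,-0.004,-0.009,-0.001,0.001,0,-0.013,-0.004,-0.009,-0.001,0.001,0,-0.013,-0.004,-0.009,-0.001,0.001,0,-0.013,0,-0.006,0,0.001,0,-0.01,0,0,0,0,0,-0.006,0,0,0,0,0,-0.003,0,0,0,0,0,0,0,0,0]'

```text
t: 27.35
eef_pos: [0.4333, -0.2604, 0.1277]
ee_rot: [2.448, -0.001, 1.579]
force: [0.4, 0.5, -8.4]
width: 0.008
```

```bash
python3 s.py
```

```text
27.35 [ 0.4333 -0.2604  0.1277] [-0.52  0.03 -0.61 -0.84 -0.45 -0.36] [ 0.41  0.49 -8.4 ] 0.008
tool x [-0.008  1.     0.001] z [ 0.639  0.006 -0.769]
turn to 40deg [-0.0014 -0.0048 -0.0079]
```

Request:
apply_moves --increments '[0,0,-0.0015,0,-0.004,-0.003,0,0,-0.0015,0,0,-0.003,0,0,-0.001,0,0,0,0,0,0,0,0,0]'

```text
t: 27.68
eef_pos: [0.4348, -0.2603, 0.1264]
ee_rot: [2.44, 0.002, 1.575]
force: [-0.0, -0.2, -7.6]
width: 0.0075
```

```bash
python3 s.py
```

```text
27.6833 [ 0.4348 -0.2603  0.1264] [-0.53  0.03 -0.61 -0.86 -0.45 -0.33] [-0.03 -0.23 -7.64] 0.0075
tool x [-0.004  1.    -0.002] z [ 0.646  0.001 -0.764]
turn to 40deg [ 0.0025  0.0035 -0.0043]
```

Request:
apply_moves --increments '[0,0,-0.0015,0,0,0,0,0,0,0,0,0,0,0,0,0,0,0,0,0,0,0,0,0,0,0,0,0,0,0,0,0,0,0,0,0]' --hand 0.4

```text
t: 28.18
eef_pos: [0.4403, -0.2641, 0.1321]
ee_rot: [2.427, 0.012, 1.574]
force: [-0.2, 0.5, 0.2]
width: 0.0421
```

Request:
apply_moves --increments '[-0.001,0,0.012,0,0,0,0,0,0.02,0,0,0,0,0,0.025,0,0.03,0,0,0,0.025,0,0.08,0,0,0,0.025,0,0.11,0,0,0,0.02,0,0.12,0,0,0,0,0,0.12,0,0,0,0,0,0.12,0,0,0,0,0,0.12,0,0,0,0,0,0.12,0,0,0,0,0,0.12,0,0,0,0,0,0.12,0,0,0,0,0,0.12,0,0,0,0,0,0.12,0,0,0,0,0,0.12,0,0,0,0,0,0.12,0,0,0,0,0,0.12,0]'

```text
t: 29.6
eef_pos: [0.4412, -0.2656, 0.2535]
ee_rot: [-2.223, 0.011, 1.586]
force: [0.6, 0.2, 0.0]
width: 0.0524
```

```bash
sed -i 's/\[.766,0,.643\],\[.643,0,-.766\]/[.643,0,-.766],[-.766,0,-.643]/;s/40deg/-50deg/' s.py; python3 s.py
```

```text
29.6 [ 0.4412 -0.2656  0.2535] [-0.09  0.61  0.08  0.1  -1.96 -1.48] [0.58 0.18 0.03] 0.0524
tool x [-0.016  1.    -0.011] z [-0.795 -0.019 -0.607]
turn to -50deg [ 0.0117 -0.046  -0.0154]
```

Run:
```python
from h import *
for c in("side","top"):
  b=optics.grab_frame(c)
  cv2.imwrite(f"pics/u_{c}.png",b[:,:,::-1])
  for n,z in(("eye",.0995),("bracket",0)): print(c,n,[(np.round(r["point"],1).tolist(),round(r["conf"],2),atz(c,r["point"],z).round(3).tolist()) for r in finder.landmark_of(c,n)][:3])
  print([(np.round(r["box"]),round(r["conf"],2)) for r in finder.find_in(c,"bracket")][:3])
a=cv2.imread("pics/u_side.png");b=cv2.imread("pics/u_top.png")
up=lambda i,x,y,w,h: cv2.resize(i[y:y+h,x:x+w],(400,300),interpolation=cv2.INTER_CUBIC)
cv2.imwrite("pics/u.png",np.hstack([up(a,335,240,80,60),up(b,360,190,80,60)]))
```

```text
side eye [([425.0, 294.3], 0.59, [0.478, -0.391, 0.1]), ([364.9, 271.0], 0.56, [0.432, -0.26, 0.1])]
side bracket [([363.6, 292.7], 0.91, [0.443, -0.258, 0.0]), ([416.5, 318.9], 0.84, [0.476, -0.39, 0.0])]
[(array([405., 275., 446., 333.]), 0.89), (array([350., 247., 380., 308.]), 0.6)]
top eye [([444.5, 220.3], 0.65, [0.476, -0.39, 0.099]), ([400.4, 233.0], 0.56, [0.438, -0.269, 0.099])]
top bracket [([388.6, 234.5], 0.66, [0.434, -0.254, 0.0]), ([437.5, 218.1], 0.57, [0.487, -0.4, 0.0])]
[(array([383., 225., 400., 248.]), 0.57)]
```

View pics/u.png

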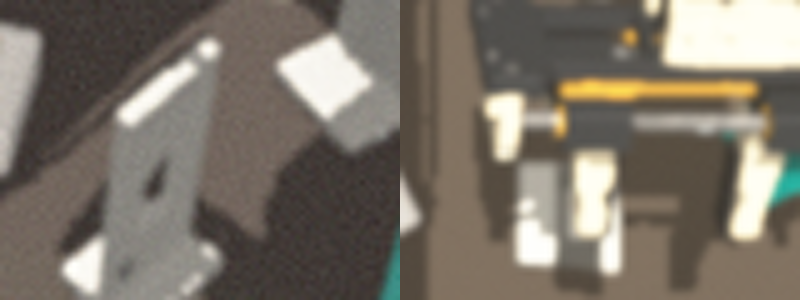

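The bracket stands upright at about (0.440, -0.2635), with its top edge at side (368,256) and the plate's near end at top (402,244). The fingers are above it, so descend.

Request:
apply_moves --increments '[0.001,0.0005,-0.01,0.003,-0.012,-0.004,0.001,0.0005,-0.013,0.003,-0.012,-0.004,0.001,0.0005,-0.014,0.003,-0.012,-0.004,0.001,0.0005,-0.014,0.003,-0.01,-0.003,0.001,0,-0.014,0,0,0,0,0,-0.014,0,0,0,0,0,-0.014,0,0,0,0,0,-0.014,0,0,0,0,0,-0.01,0,0,0,0,0,-0.004,0,0,0,0,0,0,0,0,0]'

```text
t: 30.92
eef_pos: [0.4449, -0.2645, 0.1438]
ee_rot: [-2.337, 0.002, 1.564]
force: [0.1, -0.0, 0.2]
width: 0.0525
```

```bash
python3 s.py
```

```text
30.9167 [ 0.4449 -0.2645  0.1438] [-0.1   0.65 -0.03  0.07 -1.7  -1.5 ] [ 0.13 -0.02  0.18] 0.0525
tool x [ 0.007  1.    -0.002] z [-0.721  0.004 -0.693]
turn to -50deg [0.0026 0.0676 0.0071]
```

Request:
apply_moves --increments '[0,0,-0.007,0.001,0.025,0.003,0,0,-0.007,0.001,0.025,0.003,0,0,-0.004,0,0.012,0.001,0,0,0,0,0,0,0,0,0,0,0,0]'

```text
t: 31.33
eef_pos: [0.4459, -0.2648, 0.1262]
ee_rot: [-2.273, 0.001, 1.572]
force: [-0.4, -0.6, -0.8]
width: 0.0526
```

```bash
python3 s.py; python3 f.py
```

```text
31.3333 [ 0.4459 -0.2648  0.1262] [-0.1   0.7  -0.01  0.08 -1.72 -1.5 ] [-0.42 -0.64 -0.76] 0.0526
tool x [-0.001  1.    -0.001] z [-0.764 -0.001 -0.646]
turn to -50deg [ 0.0012  0.0035 -0.0009]
mean [ 0.164 -0.129 -0.076] sd [0.65 0.63 0.54] [ 0.4458 -0.2649  0.127 ] 31.8333
```

Grip and lift.

Request:
apply_moves --increments '[0,0,0,0,0,0,0,0,0,0,0,0,0,0,0,0,0,0,0,0,0,0,0,0,0,0,0,0,0,0,0,0,0,0,0,0,0,0,0,0,0,0,0,0,0,0,0,0,0,0,0,0,0,0]' --hand 1 --force 50

```text
t: 32.58
eef_pos: [0.446, -0.2643, 0.127]
ee_rot: [-2.276, 0.0, 1.571]
force: [1.8, 1.1, 1.8]
width: 0.0079
```

```bash
python3 s.py
```

```text
32.5833 [ 0.446  -0.2643  0.127 ] [-0.1   0.7  -0.01  0.08 -1.72 -1.5 ] [1.84 1.07 1.81] 0.0079
tool x [-0.  1. -0.] z [-0.761 -0.    -0.648]
turn to -50deg [ 0.0004  0.0071 -0.0002]
```

Request:
apply_moves --increments '[0,0,0.004,0,0,0,0,0,0.008,0,0,0,0,0,0.013,0,0,0,0,0,0.015,0,0,0,0,0,0.015,0,0,0,0,0,0.015,0,0,0,0,0,0.015,0,0,0,0,0,0.015,0,0,0,0,0,0.015,0,0,0,0,0,0.015,0,0,0,0,0,0.012,0,0,0,0,0,0.006,0,0,0,0,0,0,0,0,0]'

```text
t: 33.67
eef_pos: [0.4458, -0.2634, 0.2889]
ee_rot: [-2.289, -0.002, 1.568]
force: [0.3, -0.3, -7.4]
width: 0.0078
```

```bash
python3 s.py
```

```text
33.6667 [ 0.4458 -0.2634  0.2889] [-0.1   0.56  0.13  0.08 -1.99 -1.47] [ 0.33 -0.26 -7.42] 0.0078
tool x [0.003 1.    0.002] z [-0.753  0.003 -0.658]
turn to -50deg [-0.0018  0.0199  0.0028]
```

Request:
apply_moves --increments '[0.006,0.01,0,0,0.002,0,0.01,0.016,0,0,0.002,0,0.012,0.021,0,0,0.002,0,0.012,0.021,0,0,0.002,0,0.012,0.021,0,0,0.002,0,0.012,0.021,-0.001,0,0.002,0,0.012,0.021,-0.002,0,0,0,0.012,0.021,-0.003,0,0,0,0.012,0.021,-0.003,0,0,0,0.012,0.021,-0.003,0,0,0,0.012,0.021,-0.003,0,0,0,0.012,0.02,-0.001,0,0,0,0.011,0.016,0,0,0,0,0.006,0.008,0,0,0,0,0,0,0,0,0,0,0,0,0,0,0,0]'

```text
t: 35.0
eef_pos: [0.6064, 0.0269, 0.256]
ee_rot: [-2.252, -0.001, 1.576]
force: [0.4, -1.1, -8.5]
width: 0.0079
```

```bash
python3 s.py
python3 - <<'E'
from h import *
for c in("side","top"):
  b=optics.grab_frame(c)
  cv2.imwrite(f"pics/v_{c}.png",b[:,:,::-1])
  for n in("eye","saddle"): print(c,n,[(np.round(r["point"],1).tolist(),round(r["conf"],2)) for r in finder.landmark_of(c,n)][:3])
a=cv2.imread("pics/v_side.png");b=cv2.imread("pics/v_top.png")
up=lambda i,x,y,w,h: cv2.resize(i[y:y+h,x:x+w],(400,300),interpolation=cv2.INTER_CUBIC)
cv2.imwrite("pics/v.png",np.hstack([up(a,270,90,100,75),up(b,230,130,100,75)]))
E
```

```text
35.0 [0.6064 0.0269 0.256 ] [ 0.24  0.79  0.59 -0.23 -2.23 -1.87] [ 0.41 -1.06 -8.46] 0.0079
tool x [-0.005  1.     0.001] z [-0.777 -0.003 -0.63 ]
turn to -50deg [-0.0009 -0.0167 -0.0051]
side eye [([427.9, 298.2], 0.95), ([327.3, 142.5], 0.85)]
side saddle [([314.8, 136.4], 0.78)]
top eye [([447.4, 218.7], 0.97), ([293.8, 164.6], 0.83)]
top saddle [([276.3, 166.2], 0.53)]
```

View pics/v.png

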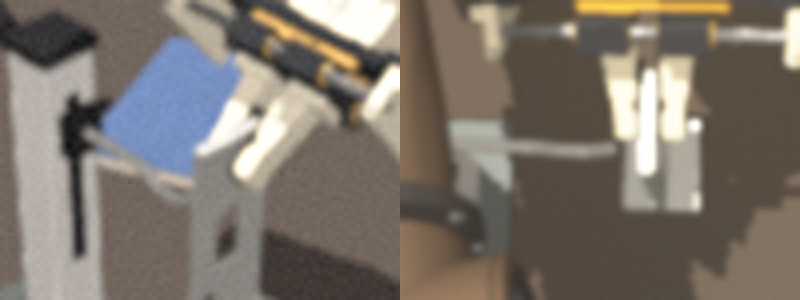

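Run:
```python
from h import *
print("eye",tri((327.3,142.5),(293.8,164.6)),"saddle",tri((314.8,136.4),(276.3,166.2)))
print("eye x by near end",atz("top",((648-400)/4+230,130+173/4),.279)+[.03,0,0], "foot ends",[atz("top",((662-400)/4+230,130+r/4),.139).round(4) for r in(125,210)])
print("hook tip",atz("top",(283,167.6),.223),atz("top",(283.7,167),.223))
print("predict saddle px",proj("side",[.5935,.0765,.215]),proj("top",[.5935,.0765,.215]))
```

```text
eye (array([0.59840994, 0.02394753, 0.22125052]), np.float64(0.0038572837905122863)) saddle (array([0.59396015, 0.06706567, 0.22043194]), np.float64(0.002349462781757389))
eye x by near end [0.59907462 0.02212094 0.279     ] foot ends [array([0.6236, 0.0241, 0.139 ]), array([0.5656, 0.0223, 0.139 ])]
hook tip [0.59129745 0.0491664  0.223     ] [0.59285169 0.04747562 0.223     ]
predict saddle px [312.64342509 136.62086572] [272.45329825 166.99521784]
```

Request:
apply_moves --increments '[-0.001,0,0.005,0,-0.008,-0.002,-0.002,0,0.006,0,-0.008,-0.002,-0.001,0,0.004,0,-0.006,-0.001,0,0,0,0,0,0,0,0,0,0,0,0]'

```text
t: 35.72
eef_pos: [0.601, 0.0221, 0.2771]
ee_rot: [-2.282, -0.001, 1.564]
force: [0.3, -1.1, -7.9]
width: 0.0077
```

```bash
python3 s.py
```

```text
35.7167 [0.601  0.0221 0.2771] [ 0.24  0.75  0.58 -0.23 -2.23 -1.88] [ 0.27 -1.06 -7.89] 0.0077
tool x [0.006 1.    0.001] z [-0.757  0.006 -0.653]
turn to -50deg [-0.0012  0.0132  0.0064]
```

Request:
apply_moves --increments '[0,0.005,-0.002,0,0.002,0.002,0,0.007,-0.002,0,0.002,0.002,0,0.007,-0.001,0,0.002,0.002,0,0.007,0,0,0,0,0,0.007,0,0,0,0,0,0.007,0,0,0,0,0,0.006,0,0,0,0,0,0.005,0,0,0,0,0,0.002,0,0,0,0,0,0,0,0,0,0]'

```text
t: 36.55
eef_pos: [0.6005, 0.0826, 0.2707]
ee_rot: [-2.274, -0.001, 1.573]
force: [0.2, -0.2, -7.4]
width: 0.008
```

```bash
python3 s.py; python3 f.py;  python3 - <<'E'
from h import *
for c in("side","top"):
  b=optics.grab_frame(c)
  cv2.imwrite(f"pics/w_{c}.png",b[:,:,::-1])
  for n in("eye","saddle"): print(c,n,[(np.round(r["point"],1).tolist(),round(r["conf"],2)) for r in finder.landmark_of(c,n)][:3])
a=cv2.imread("pics/w_side.png");b=cv2.imread("pics/w_top.png")
up=lambda i,x,y,w,h: cv2.resize(i[y:y+h,x:x+w],(400,300),interpolation=cv2.INTER_CUBIC)
cv2.imwrite("pics/w.png",np.hstack([up(a,270,90,80,60),up(b,230,130,80,60)]))
E
```

```text
36.55 [0.6005 0.0826 0.2707] [ 0.3   0.76  0.61 -0.29 -2.24 -1.95] [ 0.2  -0.2  -7.35] 0.008
tool x [-0.002  1.     0.001] z [-0.763 -0.001 -0.647]
turn to -50deg [-0.0014  0.0053 -0.0023]
mean [ 0.051 -0.065 -8.054] sd [0.24 0.48 0.61] [0.6006 0.0816 0.2709] 37.05
side eye [([314.2, 133.0], 0.98), ([427.4, 295.0], 0.91)]
side saddle []
top eye [([449.4, 215.3], 0.94), ([271.3, 165.9], 0.64)]
top saddle []
```

View pics/w.png

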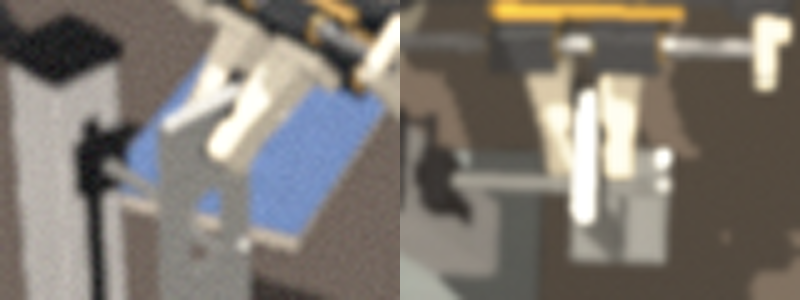

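The hook passes through the window: the bar enters at top (264,166) and the tip shows beyond the plate at side (319,139). Lower gently.

Request:
apply_moves --increments '[0,-0.001,-0.003,0,0,0,0,-0.001,-0.004,0,0,0,0,-0.001,-0.004,0,0,0,0,0,-0.004,0,0,0,0,0,-0.003,0,0,0,0,0,-0.002,0,0,0,0,0,-0.0015,0,0,0,0,0,-0.0015,0,0,0,0,0,-0.0015,0,0,0]'

```text
t: 38.1
eef_pos: [0.6004, 0.0785, 0.2432]
ee_rot: [-2.274, -0.001, 1.572]
force: [-0.4, -0.2, -8.6]
width: 0.0078
```

```bash
python3 s.py
```

```text
38.1 [0.6004 0.0785 0.2432] [ 0.3   0.78  0.57 -0.28 -2.19 -1.93] [-0.35 -0.18 -8.59] 0.0078
tool x [-0.001  1.     0.001] z [-0.763 -0.    -0.646]
turn to -50deg [-0.0012  0.0045 -0.0015]
```

Request:
apply_moves --increments '[0,0,-0.0012,0,0,0,0,0,-0.0012,0,0,0,0,0,-0.0012,0,0,0,0,0,-0.0012,0,0,0,0,0,-0.0015,0,0,0,0,0,-0.0015,0,0,0,0,0,-0.002,0,0,0,0,0,-0.002,0,0,0,0,0,-0.0022,0,0,0,0,0,-0.0022,0,0,0,0,0,-0.0022,0,0,0,0,0,-0.0022,0,0,0]'

```text
t: 39.1
eef_pos: [0.6004, 0.0785, 0.2224]
ee_rot: [-2.275, -0.001, 1.573]
force: [1.3, -0.5, -6.3]
width: 0.0076
```

```bash
python3 s.py
```

```text
39.1 [0.6004 0.0785 0.2224] [ 0.3   0.79  0.54 -0.27 -2.15 -1.92] [ 1.25 -0.54 -6.29] 0.0076
tool x [-0.003  1.     0.001] z [-0.762 -0.001 -0.647]
turn to -50deg [-0.0014  0.0057 -0.0025]
```

Request:
apply_moves --increments '[0,0,-0.002,0,0,0,0,0,-0.002,0,0,0,0,0,-0.002,0,0,0,0,0,-0.002,0,0,0,0,0,-0.002,0,0,0,0,0,-0.002,0,0,0,0,0,-0.002,0,0,0,0,0,-0.002,0,0,0,0,0,-0.002,0,0,0,0,0,-0.002,0,0,0,0,0,-0.002,0,0,0,0,0,-0.002,0,0,0,0,0,-0.002,0,0,0,0,0,-0.0015,0,0,0,0,0,-0.0015,0,0,0,0,0,-0.001,0,0,0,0,0,0,0,0,0]'

```text
t: 40.52
eef_pos: [0.6002, 0.0784, 0.1913]
ee_rot: [-2.275, -0.001, 1.575]
force: [-0.2, 1.0, -2.2]
width: 0.0078
```

```bash
python3 s.py; python3 f.py
```

```text
40.5167 [0.6002 0.0784 0.1913] [ 0.3   0.81  0.51 -0.26 -2.1  -1.9 ] [-0.22  0.96 -2.22] 0.0078
tool x [-0.004  1.     0.001] z [-0.762 -0.002 -0.647]
turn to -50deg [-0.0014  0.0057 -0.0041]
mean [-0.624  1.113 -1.688] sd [0.62 0.42 0.32] [0.6003 0.0784 0.1916] 41.0167
```

Request:
apply_moves --increments '[0,0,-0.0015,0,0,0,0,0,-0.0015,0,0,0,0,0,-0.0015,0,0,0,0,0,-0.0015,0,0,0,0,0,-0.0015,0,0,0,0,0,-0.0015,0,0,0,0,0,-0.001,0,0,0,0,0,-0.0005,0,0,0,0,0,0,0,0,0]'

```text
t: 41.77
eef_pos: [0.6002, 0.0784, 0.1804]
ee_rot: [-2.275, -0.001, 1.575]
force: [-0.8, 2.2, -0.7]
width: 0.0079
```

```bash
sed -i 's/range(10)/range(24)/' f.py; python3 f.py; python3 s.py
```

```text
mean [-0.466  1.53  -0.535] sd [0.41 0.52 0.46] [0.6002 0.0784 0.1805] 42.9667
42.9667 [0.6002 0.0784 0.1805] [ 0.3   0.82  0.5  -0.26 -2.08 -1.89] [ 0.79  0.63 -0.88] 0.0078
tool x [-0.004  1.     0.001] z [-0.762 -0.002 -0.648]
turn to -50deg [-0.0014  0.0061 -0.0045]
```

Run:
```python
from h import *
for p in((447,364),(523,364),(518,447),(444,445)): print(atz("top",((p[0]-400)/4+200,(p[1]-300)/4+135),.284).round(4))
optics.grab_frame("side");optics.grab_frame("top")
for c in("side","top"):
  for n in("eye","saddle"): print(c,n,[(np.round(r["point"],1).tolist(),round(r["conf"],2)) for r in finder.landmark_of(c,n)][:3])
print(proj("side",[.5935,.0785,.149]),proj("top",[.5935,.0785,.149]))
```

```text
[0.6162 0.2118 0.284 ]
[0.6173 0.1672 0.284 ]
[0.5681 0.1677 0.284 ]
[0.5682 0.2111 0.284 ]
side eye [([310.3, 157.2], 0.97), ([424.3, 296.6], 0.78)]
side saddle [([314.1, 152.7], 0.73)]
top eye [([445.7, 218.2], 0.95), ([274.4, 170.0], 0.62)]
top saddle [([277.3, 171.1], 0.68)]
[312.15370382 155.81973976] [274.6354769  171.15788487]
```

Request:
apply_moves --increments '[0,0.0005,-0.0012,0,0,0,0,0.0005,-0.0012,0,0,0,0,0.0005,-0.0012,0,0,0,0,0,-0.0006,0,0,0,0,0,0,0,0,0]'

```text
t: 43.68
eef_pos: [0.6002, 0.0786, 0.1763]
ee_rot: [-2.275, 0.001, 1.575]
force: [0.7, 0.8, 0.4]
width: 0.0076
```

```bash
sed -i 's/range(24)/range(16)/' f.py; python3 f.py; python3 s.py
```

```text
mean [0.15  0.223 0.051] sd [0.64 0.46 0.42] [0.6002 0.0786 0.1765] 44.4833
44.4833 [0.6002 0.0786 0.1765] [ 0.3   0.82  0.5  -0.26 -2.08 -1.89] [ 0.22  0.1  -0.22] 0.0078
tool x [-0.004  1.    -0.001] z [-0.762 -0.004 -0.647]
turn to -50deg [ 0.0009  0.0056 -0.0044]
```

Balanced: Fz is about 0.05 N and the sideways force is gone. I'll ease the grip, then open.

Request:
apply_moves --increments '[0,0,0,0,0,0,0,0,0,0,0,0,0,0,0,0,0,0]' --force 4

```text
t: 44.73
eef_pos: [0.6002, 0.0786, 0.1765]
ee_rot: [-2.275, 0.001, 1.575]
force: [-0.3, 0.2, -0.1]
width: 0.0078
```

Request:
apply_moves --increments '[0,0,0,0,0,0,0,0,0,0,0,0,0,0,0,0,0,0,0,0,0,0,0,0,0,0,0,0,0,0,0,0,0,0,0,0]' --hand 0.4

```text
t: 45.23
eef_pos: [0.6003, 0.0784, 0.1766]
ee_rot: [-2.275, 0.001, 1.575]
force: [0.4, 0.6, 0.4]
width: 0.0423
```

```bash
python3 s.py
python3 - <<'E'
from h import *
optics.grab_frame("side");optics.grab_frame("top")
for c in("side","top"):
  for n in("eye","saddle"): print(c,n,[(np.round(r["point"],1).tolist(),round(r["conf"],2)) for r in finder.landmark_of(c,n)][:3])
E
```

```text
45.2333 [0.6003 0.0784 0.1766] [ 0.3   0.82  0.5  -0.26 -2.08 -1.89] [0.36 0.56 0.38] 0.0423
tool x [-0.004  1.    -0.001] z [-0.762 -0.004 -0.647]
turn to -50deg [ 0.0012  0.0058 -0.0043]
side eye [([425.6, 297.7], 0.76), ([312.6, 157.2], 0.67), ([285.4, 177.0], 0.6)]
side saddle [([315.4, 155.8], 0.73)]
top eye [([445.3, 217.4], 0.92), ([276.2, 168.7], 0.78)]
top saddle [([277.4, 170.7], 0.5)]
```

Request:
apply_moves --increments '[0.004,0,0.0034,0,0,0,0.008,0,0.0068,0,0,0,0.012,0,0.01,0,0,0,0.014,0,0.012,0,0,0,0.014,0,0.012,0,0,0,0.014,0,0.012,0,0,0,0.014,0,0.012,0,0,0,0.014,0,0.014,0,0,0,0.01,0,0.02,0,0,0,0.005,0,0.025,0,0,0,0,0,0.03,0,0,0,0,0,0.03,0,0,0,0,0,0.03,0,0,0,0,0,0.03,0,0,0]'

```text
t: 46.7
eef_pos: [0.672, 0.0703, 0.4032]
ee_rot: [-2.26, 0.013, 1.58]
force: [0.1, -0.2, -0.1]
width: 0.0527
```

```bash
sed -i 's/-50deg/down/;s/\[.643,0,-.766\],\[-.766,0,-.643\]/[1,0,0],[0,0,-1]/' s.py; python3 s.py
python3 - <<'E'
from h import *
for i in range(2):
  for c in("side","top"):
    im=optics.grab_frame(c)
    cv2.imwrite(f"pics/x_{c}.png",im[:,:,::-1])
    for n in("eye","saddle"): print(c,n,[(np.round(r["point"],1).tolist(),round(r["conf"],2)) for r in finder.landmark_of(c,n)][:3])
up=lambda i,x,y,w,h: cv2.resize(i[y:y+h,x:x+w],(400,300),interpolation=cv2.INTER_CUBIC)
cv2.imwrite("pics/x.png",np.hstack([up(cv2.imread("pics/x_side.png"),250,90,120,90),up(cv2.imread("pics/x_top.png"),200,130,100,75)]))
E
```

```text
46.7 [0.672  0.0703 0.4032] [ 0.26  0.91  1.25 -0.48 -2.73 -2.18] [ 0.06 -0.17 -0.12] 0.0527
tool x [-0.009  1.    -0.013] z [-0.772 -0.015 -0.636]
turn to down [ 0.0157 -0.8815 -0.003 ]
side eye [([427.7, 297.4], 0.78)]
side saddle [([315.8, 155.8], 0.52)]
top eye [([275.2, 171.7], 0.93), ([446.6, 218.6], 0.79), ([275.3, 170.1], 0.64)]
top saddle [([279.0, 169.7], 0.52)]
side eye [([426.1, 296.8], 0.94), ([307.8, 155.9], 0.93), ([328.7, 260.8], 0.59)]
side saddle [([316.9, 155.3], 0.68)]
top eye [([275.8, 173.6], 0.77), ([445.2, 221.1], 0.61)]
top saddle [([275.8, 169.4], 0.63), ([243.8, 178.5], 0.34)]
```

View pics/x.png

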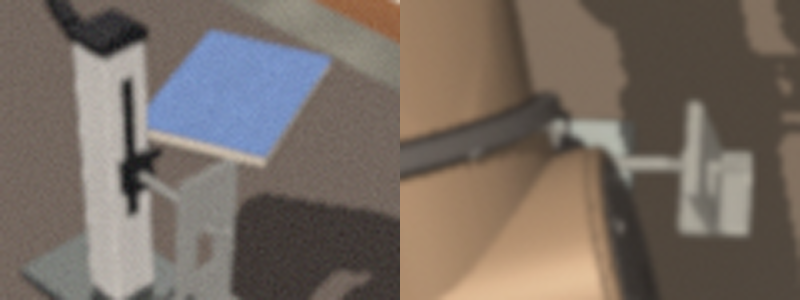

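The bracket hangs on the hook, free of the gripper. Next, swing the tool down over the grey logger.

Request:
apply_moves --increments '[0,0,0,0.002,-0.09,0,-0.008,0.004,0,0.002,-0.1,0,-0.012,0.008,0,0.002,-0.1,0,-0.015,0.01,0,0.002,-0.1,0,-0.018,0.012,0,0.002,-0.1,0,-0.02,0.012,0,0.002,-0.1,0,-0.02,0.012,0,0.002,-0.1,0,-0.02,0.012,0,0,-0.1,0,-0.024,0.016,0,0,-0.06,0,-0.024,0.016,0,0,-0.03,0,-0.024,0.016,0,0,0,0,-0.024,0.016,0,0,0,0,-0.024,0.016,-0.01,0,0,0,-0.02,0.016,-0.02,0,0,0,-0.01,0.01,-0.02,0,0,0,0,0,-0.02,0,0,0]' --hand 1 --force 20

```text
t: 48.63
eef_pos: [0.4019, 0.2476, 0.322]
ee_rot: [3.103, -0.015, 1.578]
force: [0.2, 0.6, 0.1]
width: 0.0006
```

```bash
python3 s.py
```

```text
48.6333 [0.4019 0.2476 0.322 ] [ 0.99 -0.06 -0.31  0.02 -1.29 -2.56] [0.2  0.57 0.08] 0.0006
tool x [-0.007  1.     0.015] z [ 0.038  0.015 -0.999]
turn to down [-0.0151  0.0383 -0.0065]
```

Request:
apply_moves --increments '[0,0.003,-0.012,-0.004,0.01,-0.002,0,0.003,-0.02,-0.004,0.01,-0.002,0,0.002,-0.022,-0.004,0.01,-0.002,0,0.002,-0.022,-0.003,0.008,0,0,0,-0.022,0,0,0,0,0,-0.022,0,0,0,0,0,-0.022,0,0,0,0,0,-0.022,0,0,0,0,0,-0.02,0,0,0,0,0,-0.012,0,0,0,0,0,-0.005,0,0,0,0,0,0,0,0,0]'

```text
t: 49.63
eef_pos: [0.4042, 0.2586, 0.1114]
ee_rot: [-3.137, 0.003, 1.569]
force: [-0.9, -0.9, 0.7]
width: 0.0006
```

```bash
python3 s.py
python3 - <<'E'
from h import *
for i in range(2):
  im=optics.grab_frame("side"); print([np.round(finder.landmark_of("side",n)[k]["point"],1) for n in("saddle",) for k in range(min(1,len(finder.landmark_of("side",n))))])
print([(np.round(r["point"],1),round(r["conf"],2)) for r in finder.landmark_of("side","record_top")][:3])
optics.grab_frame("top");print([(np.round(r["point"],1),round(r["conf"],2)) for r in finder.landmark_of("top","record_top")][:3])
print(proj("side",[.403,.2575,.057]),proj("top",[.403,.2575,.057]), "finger side/top now",proj("side",arm.get_state()["eef_pos"]-[0,0,.011]),proj("top",arm.get_state()["eef_pos"]-[0,0,.011]))
E
```

```text
49.6333 [0.4042 0.2586 0.1114] [ 0.98  0.17 -0.57 -0.   -0.83 -2.55] [-0.88 -0.87  0.7 ] 0.0006
tool x [ 0.002  1.    -0.003] z [-0.005 -0.003 -1.   ]
turn to down [ 0.0026 -0.0048  0.0021]
[array([315.5, 157. ])]
[array([316.9, 157.1])]
[(array([221.9, 175.3]), 0.62)]
[(array([261.4, 265. ]), 0.49)]
[222.20354614 181.42650437] [213.57691935 240.31917113] finger side/top now [219.86348596 168.97781845] [208.54653538 240.06213586]
```

Request:
apply_moves --increments '[-0.0005,-0.0005,-0.01,0,-0.002,0,-0.0005,-0.0005,-0.012,0,-0.002,0,0,0,-0.008,0,0,0,0,0,-0.004,0,0,0,0,0,-0.003,0,0,0,0,0,-0.002,0,0,0,0,0,0,0,0,0]'

```text
t: 50.67
eef_pos: [0.4043, 0.2598, 0.075]
ee_rot: [3.137, -0.005, 1.571]
force: [0.2, -0.1, 0.0]
width: 0.0003
```

```bash
python3 s.py
python3 - <<'E'
from h import *
P=[]
for i in range(6):
  for c in("side",):
    optics.grab_frame(c); r=[x["point"] for x in finder.landmark_of(c,"eye") if x["point"][0]<350]; P.append(np.round(r[0],1).tolist() if len(r) else None)
print(P)
E
```

```text
50.6667 [0.4043 0.2598 0.075 ] [ 0.98  0.21 -0.62  0.   -0.73 -2.56] [ 0.19 -0.07  0.02] 0.0003
tool x [0.    1.    0.005] z [ 0.005  0.005 -1.   ]
turn to down [-0.0047  0.0049  0.0003]
[[311.5, 158.5], [312.9, 156.5], [311.8, 159.2], [310.0, 156.6], [313.5, 158.9], [313.6, 158.2]]
```

Request:
apply_moves --increments '[0,-0.001,-0.003,0,0,0,-0.001,-0.001,-0.003,0,0,0,0,0,-0.003,0,0,0,0,0,-0.002,0,0,0]'

```text
t: 51.6
eef_pos: [0.4048, 0.2592, 0.0664]
ee_rot: [3.133, -0.008, 1.573]
force: [-16.7, -4.5, 49.4]
width: 0.0007
```

Request:
apply_moves --increments '[0,0,-0.002,0,0,0,0,0,-0.002,0,0,0]'

```text
t: 51.77
eef_pos: [0.4047, 0.2592, 0.0667]
ee_rot: [3.132, -0.007, 1.575]
force: [-13.3, -3.8, 34.0]
width: 0.0001
```

Request:
apply_moves --increments '[0,0,0.002,0,0,0]'

```text
t: 51.85
eef_pos: [0.4045, 0.2592, 0.0695]
ee_rot: [3.132, -0.007, 1.575]
force: [-0.3, 0.9, 3.9]
width: 0.0008
```

Request:
apply_moves --increments '[0,0,0.002,0,0,0]'

```text
t: 51.93
eef_pos: [0.4044, 0.2592, 0.0719]
ee_rot: [3.131, -0.008, 1.575]
force: [0.8, 0.5, 2.8]
width: 0.0005
```

Request:
apply_moves --increments '[0,0,0.002,0,0,0]'

```text
t: 52.02
eef_pos: [0.4043, 0.2591, 0.074]
ee_rot: [3.131, -0.008, 1.575]
force: [1.1, 0.5, -0.6]
width: 0.0007
```

Request:
apply_moves --increments '[0,0,0.002,0,0,0]'

```text
t: 52.1
eef_pos: [0.4041, 0.2589, 0.0758]
ee_rot: [3.132, -0.007, 1.575]
force: [-0.6, 0.0, 0.3]
width: 0.0009
```

Request:
apply_moves --increments '[0,0,0.002,0,0,0]'

```text
t: 52.18
eef_pos: [0.4038, 0.2585, 0.0775]
ee_rot: [3.132, -0.007, 1.575]
force: [-0.4, 0.3, -0.7]
width: 0.0004
```

The button was pressed to its hard stop: spring contact from about z 0.074, solid at about 0.067, so roughly 6–7 mm of travel. It has been released. Retract and check.

Request:
apply_moves --increments '[0,0,0.015,0,0,0,0,0,0.02,0,0,0,0,0,0.02,0,0,0,0,0,0.02,0,0,0,0,0,0.02,0,0,0,0,0,0.01,0,0,0,0,0,0,0,0,0,0,0,0,0,0,0]'

```text
t: 52.85
eef_pos: [0.4011, 0.2551, 0.1832]
ee_rot: [3.14, 0.001, 1.573]
force: [-0.0, 0.7, -0.0]
width: 0.0008
```

```bash
python3 s.py
python3 - <<'E'
from h import *
P=[]
for c in("side","top"):
  for k in range(2):
    optics.grab_frame(c)
    for n in("eye","saddle"): print(c,n,[np.round(x["point"],1).tolist() for x in finder.landmark_of(c,n) if x["point"][0]<350])
for n in("angle","enclosure","collimator"): print(n,[(np.round(x["point"],1).tolist()) for x in finder.landmark_of("top",n)][:2])
arm.job_done()
E
```

```text
52.85 [0.4011 0.2551 0.1832] [ 0.98  0.07 -0.5   0.   -1.   -2.55] [-0.03  0.74 -0.04] 0.0008
tool x [-0.002  1.    -0.001] z [ 0.002 -0.001 -1.   ]
turn to down [ 0.001   0.002  -0.0023]
side eye [[312.5, 155.9], [219.6, 176.1]]
side saddle [[315.0, 155.5]]
side eye [[313.2, 156.5]]
side saddle [[312.2, 158.7]]
top eye [[276.2, 170.5]]
top saddle [[278.2, 168.1]]
top eye [[277.8, 172.5]]
top saddle [[274.8, 171.7]]
angle [[392.0, 180.5]]
enclosure [[351.6, 228.6]]
collimator [[335.4, 144.1], [244.8, 177.1]]
the job is handed in; nothing more can be done
```

The grey steel bracket is hanging on the hook, the white button on the grey logger has been pressed in and released, and the job is handed in at about 53 s of the 69 s limit.

**Hanging:** I regripped the bracket twice on the bench. The first two gripper tilts put the arm at its joint limits near the stand. I then lowered it slowly onto the spring until the wrist read about 0.05 N; the bracket weighs about 8 N. I eased the grip, opened the fingers and backed away.

**Pressing:** The bracket looked still to within camera noise for several seconds before I pressed. The button springs from about z = 0.074 m and went solid at about 0.067 m, so it was fully in. It was pressed once.

**Last checks:** The eye and saddle were found together in both views at the sunken height, and the readings held steady. The angle, enclosure and collimator were close to where they started. The wrist force was near zero and the arm was clear.

**Weak points:**
- **Button force:** The fingertips reached 49 N against the button's stop, more than I meant. The 40 N limit is for the arm and the gripper's body and the wrist limit is 120 N, so it should not count.
- **Joint limits:** Joint 3 reached the end of its range twice (-1.02 and 1.25), and joint 6 once (3.03). The readings did not go past.
- **No camera check on the button:** I had no picture views left by then. The logger itself I confirmed earlier by eye.

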